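# Turn a spice tin label-up and index it under the date coder

### The arm

A 7-joint arm with a two-finger parallel gripper is mounted at the origin on the work surface. World frame = base frame: x ahead of the robot, y to its left, z up, the work surface at z = 0. Lengths are in m, angles in rad, forces in N, time in s.
With the tool pointing down it reaches from about 0.35 to 0.9 m from the base axis. Payload 19.9 kg.
Tool frame: the origin (TCP) lies between the finger pads; the fingertips stand 19 mm ahead of it and the grasp point (between the pads) is the TCP (bot.tip_extent is the distance from the TCP to the fingertips, in m); z points along the fingers, x is the direction in which the jaws open and shut, and the axes are right-handed (so a half turn about z gives the same grasp; the last joint's range is limited). The gripper opens to 94 mm and grips with 3 to 60 N. Pads are 16 mm wide; open, the fingers measure 119 mm over their backs; the gripper's body (75 mm by 177 mm) begins 78 mm behind the grasp point.
Start: joints at [1.25, 0.417, -0.01, 1.614, 0.005, 1.111, -0.053], TCP at [0.173, -0.601, 0.224] pointing down, gripper open.
Joint ranges: [-2.81, 2.81], [-0.39, 2.02], [-1.27, 1.25], [0.06, 2.57], [-1.19, 4.33], [0.19, 2], [-2.82, 2.82]. Speed limits (rad/s): [1.89, 1.89, 2.39, 2.39, 3.01, 3.01, 3.01].

### API

Orientations are given as a unit quaternion [w, x, y, z].
In Python, from workcell import bot, optics, sign_off gives the robot as it stands. The module is installed in compiled form; this text tells all that it offers.
- The arm moves only by the tool servo_tool, never from a script. Its argument "motion" is one flat list of numbers, 6 for each row, row after row: the shift along the tool's x, y, z in m, then the turn, a rotation vector about the tool's x, y, z in degrees. In form: [dx, dy, dz, wx, wy, wz, dx, dy, dz, wx, wy, wz, ...]. A call has 1 to 20 rows; each row is the pose to reach, as a shift and turn from the pose commanded when the call began, along the tool's axes at that moment; what a row does not reach only later rows make up. A row lasts 1/8 s, in which the tool goes at most 62.5 mm and 10.7 degrees, less where a joint would pass 70% of its speed; a pose out of reach is approached as far as the arm can. A call with a gripper value outside its range is refused whole. "claw" is the gripper command: -1 is shut, 1 is fully open, values between are in proportion, set as the call begins (left out, the last holds). The fingers move at their own pace and stop on an object; the grip force is fixed at half the most. Time passes only in rows, so rows that repeat a pose let the fingers close. It gives the time, the measured TCP pose, the force and the opening at its end, in the units of the state.
- bot.observe(): the state, without advancing time (a new reading comes with each control period).
- optics.get_image(name): name is "scene" or "top" or "wrist"; returns a dict with "color" (384x512x3 uint8, red, green, blue), "mtx" (3x3 intrinsics, pixels), "k1" (the pictures are not rectified: a ray, as slopes to the right and down, at radius r is drawn at 1 + k1 r^2 times it, then the intrinsics apply), "origin" and "rotation" of the camera in the world; the wrist camera has in their place "mount" (4x4, takes a point from camera to tool coordinates, whose origin is the TCP and whose axes are the tool frame's). Camera axes: x right, y down, z forward; pixel columns grow to the right and rows downward; lengths in m; the calibration is good to about 2 mm. A picture is of the moment at which its call begins: read the wrist's pose just before it. There is no depth.
- sign_off(): hands the job in, once; it reports no verdict.
The state is a dict: "time": time; "joints": joint angles; "qd": joint speeds; "joint_efforts": joint torques, N m; "tool_pos": TCP position; "tool_rot": TCP orientation; "ft_force": force on the tool from outside, world axes, zero at the start; "ft_torque": the same for the moment, N m; "finger_gap": finger opening in m.
Only numpy, scipy, OpenCV 4.12 (cv2) and the standard library are available. Lean on these libraries where they do the work, as an engineer would, in place of code of your own. Each camera call takes 0.05 s, during which the arm holds its last target.

### The job

The spice tin on the rubber-topped infeed deck is lying on its label. Without picking it up, tip it over its long edges towards the rotary table, a quarter turn at a time, until the label is on top, and push it squarely home against the flat of the hub, centred on the loading station. Then turn the table one stop counter-clockwise (seen from above), so that it clicks in with the tin under the print head; keep clear of the head and leave the other containers where they stand.

Things in the scene. Friction and masses are not known exactly. Their poses are not given: they have to be found in the camera images.
- machine: The fixed coding machine: white base 300 x 300 mm, turntable on top, infeed deck on its -y side, coder post (22 mm thick, 250 mm high) at x = +215 mm. Origin on the bench on the turntable's axis, z up. The disc, 340 mm across with rubber pads, has its top 55 mm above the bench. Of its four stations the one on the -y side is for loading, the one on the +x side (next counter-clockwise) for coding.
- deck (a point): Middle of the infeed deck's top, level with the disc; axes as the machine's. The deck is 170 mm wide (x) and 251 mm long (y), at machine y = -425 to -173.5 mm, and meets the disc at its +y end. Non-slip rubber on top (friction 0.9 to 1.3; disc 0.75 to 1.1): a tin pushed at its foot slides; pushed near its top along an arc round its far lower edge it tips, falling past 45 degrees.
- rotary (a joint): Turntable angle, rad: 0 now, growing counter-clockwise seen from above. Turns all round with light friction (1 N at a knob, hardly coasting when pushed slowly); a spring ball clicks in at each quarter turn (0, 1.571, ...). It takes 4 to 6 N at a knob to free it; nearing a stop the table resists as much from 0.2 to 0.1 rad short, then is drawn in. Jerks make a tin slip on it.
- station (a point): On the turntable, turning with it: foot of the hub flat that faces the loading station at the start, mid-flat, at disc height. The hub is a square block, 120 x 120 mm and 14 mm high, each flat the back stop of a station. Axes (equal to the machine's at joint 0): x along the flat, -y outwards. A tin fully home has its centre at (0, -38, +38) mm in these axes.
- knob_a (a point): Middle of one of four push knobs (black, 19 mm across, on 14 mm steel pins that stand on the disc; tops 50 mm above the disc, this point 40 mm above it). They stand 153 mm from the axis, midway between stations; this one is at machine (-108, +108) mm at the start and can be pushed round the robot's side of the table with nothing in the way.
- tin: The tin: a closed tinplate box 110 mm long (x; lid with dark seam at the +x end), 76 x 76 mm in section (y, z), 0.3 to 0.65 kg. Origin at its centre. The white paper label (66 x 60 mm, brown bar) is on its -z face, underneath at the start: z points up at the start and must point down at the end. It starts with its length across the deck within 0.12 rad, and a free run to the table.
- print_head: Print head, a grey box 66 x 52 mm and 87 mm high, fixed over the coding station on an arm from the post. Origin in the middle of its underside, 87 mm above the disc: a tin lying on the disc passes under it with 11 mm to spare.
- coded_tin: Bystander on the bench: a like tin, already label up. Origin at its centre.
- tub_a: Bystander on the bench: a lidded clear tub 110 x 110 x 58 mm. Origin under its centre.
- tub_b: Bystander on the bench: a stack of two such tubs, 116 mm high. Origin under its centre.
Not all that is in view belongs to the job. What is shaped like the tin but blue or turquoise is not meant.

How it is judged:
By the outcome, as a careful person would: the job done as asked, in the order asked, and still so for the second after the job is handed in, with the robot touching nothing.
It also fails if it takes over 72 s, if anything falls off the work surface, if the arm or the gripper's body presses on something with over 40 N, if the wrist force passes 120 N, or if a joint passes its speed limit or range.

## Working session

There is one attempt and no reset: what is moved stays moved. The work goes in short steps, Python scripts to look and compute and a tool call to move; the robot and the scene stay as the last step left them, time stands still between calls to the robot, and variables do not carry over. Pictures are saved under pics/ and viewed, and the job is handed in when it is done.

Besides the shell and the picture viewer there is one more tool, called as a command line: name --argument value ..., lists and objects as JSON in quotes. servo_tool: Moves the arm, as the interface text tells. Its arguments: {"type":"object","properties":{"motion":{"type":"array"},"claw":{"type":"number"}},"required":["motion"]}

```bash
mkdir -p pics; python3 - <<'E'
from workcell import bot, optics
import cv2, numpy as np
s=bot.observe(); print({k:np.round(v,4).tolist() for k,v in s.items()}, bot.tip_extent)
for n in ["scene","top","wrist"]:
    d=optics.get_image(n); cv2.imwrite(f"pics/{n}0.png",cv2.cvtColor(d["color"],cv2.COLOR_RGB2BGR))
    print(n,{k:np.round(v,4).tolist() for k,v in d.items() if k!="color"})
E
```

```text
{'time': 0.0, 'joints': [1.2495, 0.418, -0.0103, 1.6142, 0.0047, 1.1107, -0.053], 'qd': [0.0009, -0.0008, -0.0021, -0.0027, 0.0017, 0.0002, -0.002], 'joint_efforts': [-0.0009, -85.1277, 0.6385, -42.5995, -0.0487, 0.0188, 0.0001], 'tool_pos': [0.1725, -0.6004, 0.2238], 'tool_rot': [-0.0003, 0.7988, -0.6016, -0.0005], 'ft_force': [0.5012, 0.3139, -0.1276], 'ft_torque': [-0.0356, -0.0292, 0.0135], 'finger_gap': 0.0938} 0.019
scene {'mtx': [[485.6301, 0.0, 250.3551], [0.0, 485.6301, 196.1655], [0.0, 0.0, 1.0]], 'k1': -0.0606, 'origin': [0.977, 0.8054, 1.0697], 'rotation': [-0.0924, 0.2293, 0.8993, -0.3608]}
top {'mtx': [[354.7598, 0.0, 252.6973], [0.0, 354.7598, 189.5995], [0.0, 0.0, 1.0]], 'k1': -0.1083, 'origin': [0.401, -0.0006, 1.2414], 'rotation': [0.0491, -0.7015, 0.7104, -0.0282]}
wrist {'mtx': [[305.6395, 0.0, 256.4762], [0.0, 305.6395, 195.1537], [0.0, 0.0, 1.0]], 'k1': 0.0185, 'mount': [[1.0, 0.001, -0.0002, -0.0], [-0.001, 0.9652, 0.2614, -0.076], [0.0004, -0.2613, 0.9652, -0.1596], [0.0, 0.0, 0.0, 1.0]]}
```

View pics/scene0.png

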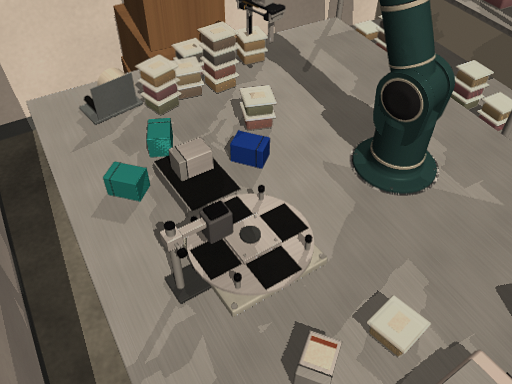

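View pics/top0.png

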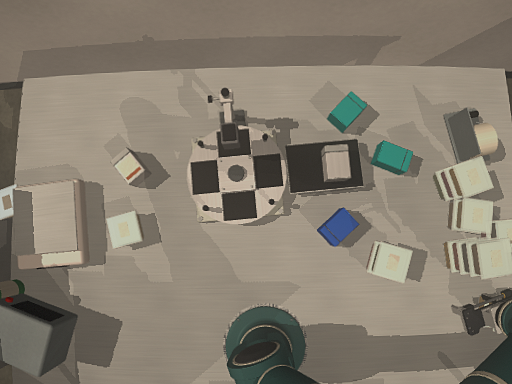

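View pics/wrist0.png

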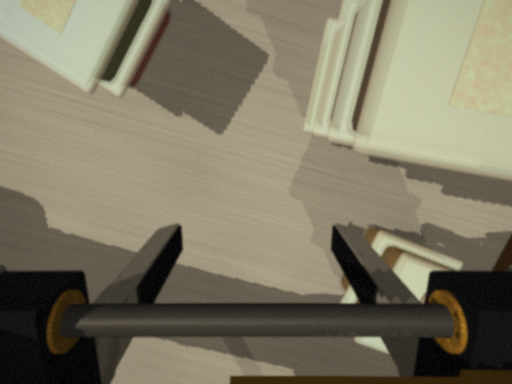

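The top view shows the turntable at about (236,173), the deck to its right at x 288–362, and the tin at about (336,163). World +x is up and -y is right. I'll zoom in next.

```bash
cat > h.py <<'E'
from workcell import bot, optics
import cv2, numpy as np
from scipy.spatial.transform import Rotation as R
def rot(q): return R.from_quat([q[1],q[2],q[3],q[0]]).as_matrix()
def cam(n):
    s=bot.observe() if n=="wrist" else None
    d=optics.get_image(n)
    if n=="wrist":
        T=np.eye(4);T[:3,:3]=rot(s["tool_rot"]);T[:3,3]=s["tool_pos"];M=T@np.array(d["mount"])
        d["o"],d["Rm"]=M[:3,3],M[:3,:3]
    else: d["o"],d["Rm"]=np.array(d["origin"]),(rot(d["rotation"]) if np.size(d["rotation"])==4 else np.array(d["rotation"]))
    d["bgr"]=cv2.cvtColor(d["color"],cv2.COLOR_RGB2BGR)
    return d
def dist(d): return np.array([d["k1"],0,0,0,0.])
def ray(d,uv):
    p=cv2.undistortPoints(np.array(uv,float).reshape(-1,1,2),d["mtx"],dist(d)).reshape(-1,2)
    v=np.c_[p,np.ones(len(p))]@d["Rm"].T
    return v
def onplane(d,uv,z):
    v=ray(d,uv); t=(z-d["o"][2])/v[:,2]
    return d["o"]+v*t[:,None]
def proj(d,X):
    X=np.array(X,float).reshape(-1,3); Rc=d["Rm"].T
    return cv2.projectPoints(X,cv2.Rodrigues(Rc)[0],-Rc@d["o"],d["mtx"],dist(d))[0].reshape(-1,2)
def crop(d,x0,y0,x1,y1,k,name):
    c=cv2.resize(d["bgr"][y0:y1,x0:x1],None,fx=k,fy=k,interpolation=cv2.INTER_CUBIC)
    cv2.imwrite(name,c)
E
python3 - <<'E'
from h import *
d=cam("top"); crop(d,180,80,380,230,4,"pics/topc.png")
d=cam("scene"); crop(d,140,120,340,310,3,"pics/scenec.png")
E
```

```text
(no output)
```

View pics/topc.png

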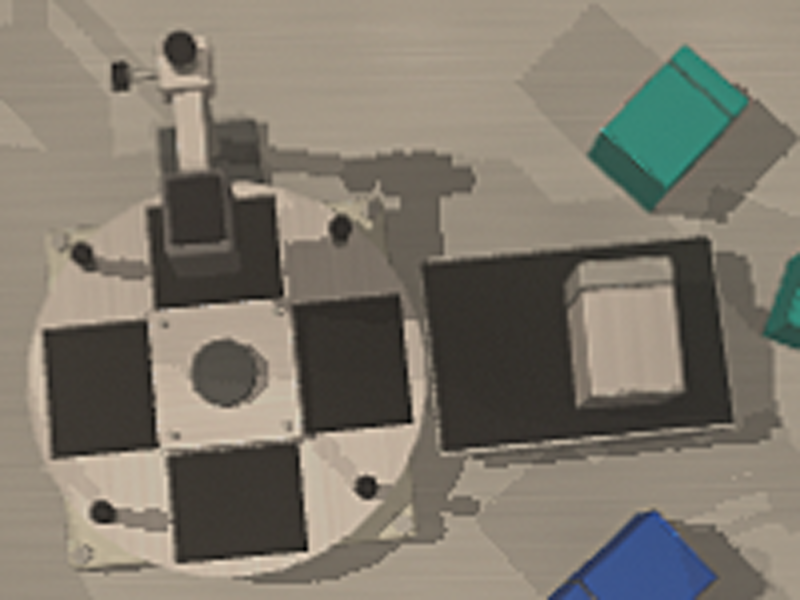

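View pics/scenec.png

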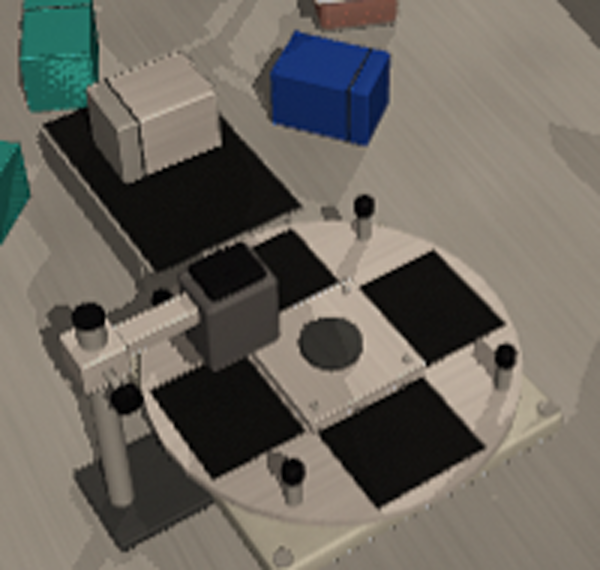

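```bash
python3 - <<'E'
from h import *
d=cam("top")
f=lambda pts:(np.array(pts)+.5)/4-.5+np.array([180,80])
k=onplane(d,f([(83,254),(340,229),(366,487),(103,512)]),0.102)
print("knobs",k.round(4).tolist(),"c",k.mean(0).round(4), np.linalg.norm(k-k.mean(0),axis=1).round(4))
a=[np.arctan2(*(p-k.mean(0))[[1,0]]) for p in k]; print(np.degrees(a))
bgr=d["bgr"]; g=bgr.max(2)
# deck black
m=((g<70)*255).astype(np.uint8)
n,l,st,c=cv2.connectedComponentsWithStats(m)
for i in range(1,n):
    if st[i,4]>300 and 150<c[i][0]<390 and 80<c[i][1]<230:
        cs=cv2.findContours((l==i).astype(np.uint8),0,2)[0][0]
        r=cv2.minAreaRect(cs); b=cv2.boxPoints(r)
        w=onplane(d,b,0.055); e=w[1]-w[0]; 
        print(st[i].tolist(),c[i].round(1),"ctr",w.mean(0).round(4),[np.linalg.norm(w[j]-w[j-1]).round(4) for j in (1,2)],np.degrees(np.arctan2(e[1],e[0])).round(2)%90)
dc=onplane(d,f([(424,265),(709,238),(733,424),(443,451)]),0.055)
print("deck",dc.round(4).tolist(),dc.mean(0))
t=onplane(d,f([(582,290),(578,263),(670,257),(684,393),(578,407)]),0.131); print("tin?",t.round(4).tolist())
hb=onplane(d,f([(228,373)]),0.069+0.0);print(hb)
E
```

```text
knobs [[0.6835, 0.2039, 0.102], [0.7004, -0.0087, 0.102], [0.4874, -0.0265, 0.102], [0.4699, 0.1862, 0.102]] c [0.5853 0.0887 0.102 ] [0.1514 0.1508 0.1512 0.1511]
[  49.55024494  -40.26751341 -130.35302641  139.81985509]
[217, 127, 34, 30, 529] [235.6 145. ] ctr [0.6993 0.0983 0.055 ] [np.float64(0.1083), np.float64(0.0985)] 4.099999999999994
[286, 140, 77, 53, 2354] [318.8 166.9] ctr [ 0.6107 -0.2091  0.055 ] [np.float64(0.2509), np.float64(0.1612)] 5.109999999999999
[253, 154, 30, 35, 864] [267.7 170.6] ctr [ 0.5955 -0.0176  0.055 ] [np.float64(0.091), np.float64(0.111)] 5.189999999999998
[191, 160, 29, 34, 813] [204.7 177. ] ctr [0.5776 0.1971 0.055 ] [np.float64(0.0895), np.float64(0.109)] 4.400000000000006
[222, 191, 35, 30, 859] [239.1 205.3] ctr [0.4795 0.0809 0.055 ] [np.float64(0.1098), np.float64(0.0899)] 4.939999999999998
deck [[0.68, -0.0802, 0.055], [0.7006, -0.3255, 0.055], [0.5398, -0.3382, 0.055], [0.5204, -0.0926, 0.055]] [ 0.61019852 -0.20912203  0.055     ]
tin? [[0.64, -0.2005, 0.131], [0.6621, -0.1982, 0.131], [0.6661, -0.2723, 0.131], [0.5561, -0.2786, 0.131], [0.5461, -0.194, 0.131]]
[[0.58713664 0.08663248 0.069     ]]
```

```bash
python3 - <<'E'
from h import *
d=cam("top"); crop(d,312,135,362,190,11,"pics/tinc.png")
d=cam("scene"); crop(d,160,130,225,185,11,"pics/tins.png")
E
```

```text
(no output)
```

View pics/tinc.png

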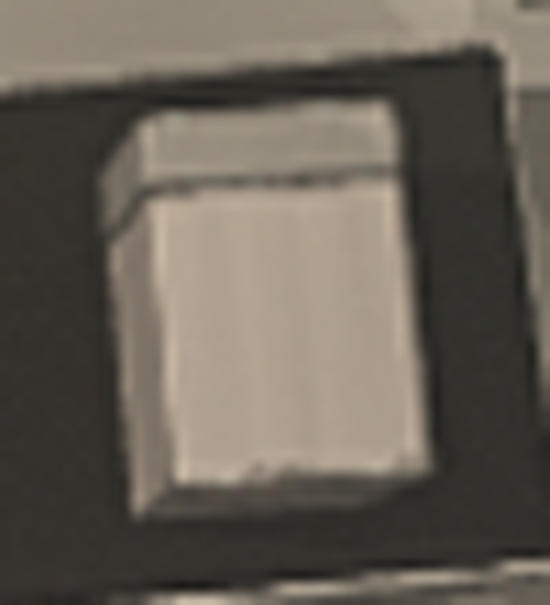

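View pics/tins.png

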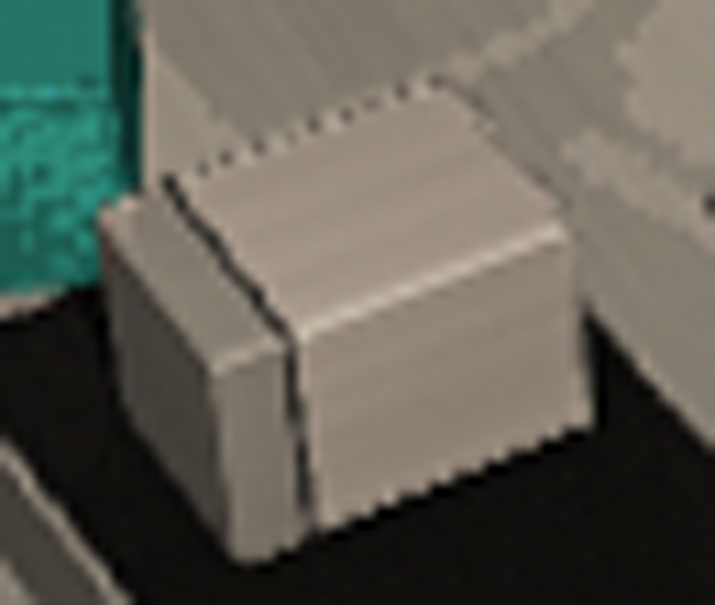

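```bash
python3 - <<'E'
from h import *
d=cam("top"); s=cam("scene")
a=onplane(d,(np.array([(148,110),(392,98),(430,470),(178,485)])+.5)/11-.5+[312,135],.131)
b=onplane(s,(np.array([(215,368),(100,212),(440,82),(568,235)])+.5)/11-.5+[160,130],.131)
for w in(a,b):
    e=w[0]+w[1]-w[2]-w[3]; f=w[0]+w[3]-w[1]-w[2]
    print(w.round(4).tolist(),"c",w.mean(0).round(4),"len",np.linalg.norm(e)/2,np.linalg.norm(f)/2,"yaw",np.degrees([np.arctan2(e[1],e[0]),np.arctan2(-f[0],f[1])]).round(2))
c=(a.mean(0)+b.mean(0))/2
y=np.radians(4.75);ax=np.array([.586,.088]);M=np.array([[np.cos(y),np.sin(y)],[-np.sin(y),np.cos(y)]])
print("tin in machine",M@(a.mean(0)[:2]-ax),M@(b.mean(0)[:2]-ax))
# scene knobs from scenec crop (k=3, off 140,120)
k=onplane(s,(np.array([(364,205),(505,356),(292,470),(127,399)])+.5)/3-.5+[140,120],.097)
print(k.round(4).tolist(),k.mean(0).round(4))
p=onplane(s,(np.array([(301,207),(150,272),(42,127)])+.5)/3-.5+[140,120],.055);print(p.round(4).tolist())
E
```

```text
[[0.6647, -0.2011, 0.131], [0.6675, -0.2726, 0.131], [0.558, -0.2787, 0.131], [0.5546, -0.2057, 0.131]] c [ 0.6112 -0.2395  0.131 ] len 0.10990622924734572 0.07231376132953439 yaw [2.8  2.43]
[[0.6624, -0.196, 0.131], [0.6655, -0.2685, 0.131], [0.5624, -0.2746, 0.131], [0.559, -0.1995, 0.131]] c [ 0.6123 -0.2347  0.131 ] len 0.10336147295545062 0.07384289808713117 yaw [2.64 2.5 ]
tin in machine [-0.00198341 -0.32846691] [-0.00048918 -0.32374638]
[[0.4889, -0.0249, 0.097], [0.4724, 0.1907, 0.097], [0.686, 0.2069, 0.097], [0.7741, 0.0785, 0.097]] [0.6053 0.1128 0.097 ]
[[0.5233, -0.0879, 0.055], [0.6877, -0.0799, 0.055], [0.7047, -0.3195, 0.055]]
```

```bash
cat >> h.py <<'E'
YAW=np.radians(4.75); AX=np.array([.586,.088])
MR=np.array([[np.cos(YAW),-np.sin(YAW)],[np.sin(YAW),np.cos(YAW)]])
def m2w(p): return AX+MR@np.array(p)
def w2m(p): return (np.array(p)[...,:2]-AX)@MR
def delta(p_m,z,yaw_m):
    """target machine xy, world z, yaw of tool x in machine frame(rad) -> shift in tool axes, rotvec deg"""
    s=bot.observe(); Rt=rot(s["tool_rot"])
    a=YAW+yaw_m; G=np.array([[np.cos(a),np.sin(a),0],[np.sin(a),-np.cos(a),0],[0,0,-1]])
    t=np.r_[m2w(p_m),z]
    return (Rt.T@(t-s["tool_pos"])).round(4), R.from_matrix(Rt.T@G).as_rotvec(degrees=True).round(2)
E
python3 - <<'E'
from h import *
d=cam("top"); h=cv2.cvtColor(d["bgr"],cv2.COLOR_BGR2HSV)
m=cv2.inRange(h,(80,90,40),(125,255,255))
for c in cv2.findContours(m,0,2)[0]:
    if cv2.contourArea(c)>100:
        w=onplane(d,cv2.boxPoints(cv2.minAreaRect(c)),.07); print(w.round(3).tolist(),w2m(w).round(3).tolist())
print("stacks", onplane(d,[(366,275),(372,242),(425,250),(437,160),(445,110)],.11).round(3).tolist())
print(delta((-.001,-.405),.28,0)); print(m2w((-.001,-.405)))
E
```

```text
[[0.396, -0.174, 0.07], [0.473, -0.262, 0.07], [0.412, -0.315, 0.07], [0.336, -0.228, 0.07]] [[-0.211, -0.246], [-0.142, -0.339], [-0.207, -0.388], [-0.276, -0.294]]
[[0.613, -0.363, 0.07], [0.697, -0.4, 0.07], [0.652, -0.515, 0.07], [0.567, -0.477, 0.07]] [[-0.011, -0.451], [0.071, -0.496], [0.015, -0.607], [-0.066, -0.561]]
[[0.775, -0.218, 0.07], [0.872, -0.31, 0.07], [0.818, -0.363, 0.07], [0.722, -0.271, 0.07]] [[0.163, -0.321], [0.252, -0.421], [0.194, -0.469], [0.106, -0.369]]
stacks [[0.25, -0.322, 0.11], [0.353, -0.345, 0.11], [0.323, -0.517, 0.11], [0.615, -0.576, 0.11], [0.786, -0.62, 0.11]]
(array([-0.1508, -0.5073, -0.0556]), array([-1.000e-02,  1.000e-02, -7.872e+01]))
[ 0.61854076 -0.31569184]
```

servo_tool --motion '[0, 0, -0.056, 0, 0, 0, -0.012, -0.042, -0.056, 0, 0, -6, -0.025, -0.085, -0.056, 0, 0, -13, -0.038, -0.127, -0.056, 0, 0, -20, -0.05, -0.17, -0.056, 0, 0, -26, -0.063, -0.211, -0.056, 0, 0, -33, -0.075, -0.254, -0.056, 0, 0, -39, -0.088, -0.296, -0.056, 0, 0, -46, -0.1, -0.338, -0.056, 0, 0, -52, -0.113, -0.38, -0.056, 0, 0, -59, -0.126, -0.423, -0.056, 0, 0, -66, -0.138, -0.465, -0.056, 0, 0, -72, -0.151, -0.507, -0.056, 0, 0, -78.7, -0.151, -0.507, -0.056, 0, 0, -78.7, -0.151, -0.507, -0.056, 0, 0, -78.7, -0.151, -0.507, -0.056, 0, 0, -78.7]' --claw 0.36

```text
time: 2.55
tool_pos: [0.6174, -0.3166, 0.2806]
tool_rot: [0.0, 0.999, 0.04, -0.0]
ft_force: [-0.9, 0.2, 0.2]
finger_gap: 0.064
```

```bash
python3 - <<'E'
from h import *
print(delta((-.001,-.405),.089,0)); s=bot.observe(); print(s["joints"].round(2) if hasattr(s["joints"],"round") else s["joints"])
d=cam("wrist"); cv2.imwrite("pics/w1.png",d["bgr"])
E
```

```text
(array([ 0.0013, -0.0009,  0.1916]), array([ 0.03,  0.02, -0.14]))
[ 0.7   0.54 -0.42  1.34  0.22  1.31  0.36]
```

View pics/w1.png

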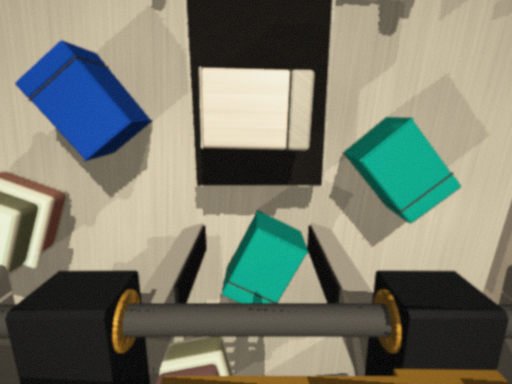

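Wrist view: tin at pixels (202–314, 67–150), well behind the pads and inside the deck. The teal tin lies beyond the deck's end.

```bash
python3 - <<'E'
from h import *
d=cam("wrist")
crop(d,180,0,340,200,4,"pics/w1c.png")
g=cv2.cvtColor(d["bgr"],cv2.COLOR_BGR2GRAY)
m=(g>120).astype(np.uint8); m[:, :199]=0; m[:,318:]=0; m[:55]=0; m[160:]=0
n,l,st,c=cv2.connectedComponentsWithStats(m); i=1+st[1:,4].argmax(); print(st[i])
w=onplane(d,cv2.boxPoints(cv2.minAreaRect(cv2.findContours((l==i).astype(np.uint8),0,2)[0][0])),.131); print(w2m(w).round(4).tolist())
k=onplane(d,[(190.5,5),(195.5,180),(321.5,184),(330,5),(196,184.5)],.055); print(w2m(k).round(4).tolist())
E
```

```text
[ 199   67  115   83 8753]
[[-0.0612, -0.3632], [-0.0558, -0.2888], [0.0515, -0.2909], [0.0535, -0.3656]]
[[-0.0751, -0.2152], [-0.0806, -0.4136], [0.0819, -0.4191], [0.0798, -0.2154], [-0.0803, -0.4196]]
```

View pics/w1c.png

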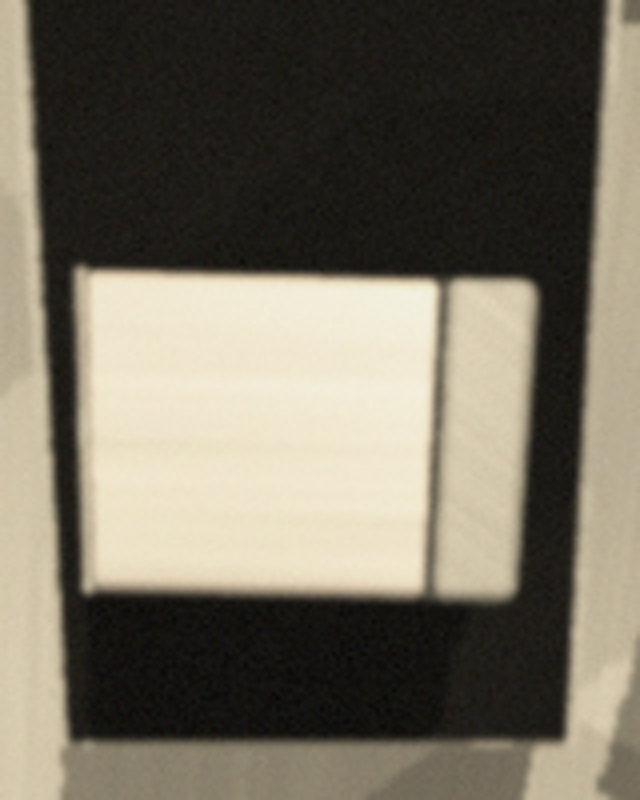

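servo_tool --motion '[0.001, -0.001, 0.04, 0, 0, 0, 0.001, -0.001, 0.085, 0, 0, 0, 0.001, -0.001, 0.13, 0, 0, 0, 0.001, -0.001, 0.165, 0, 0, 0, 0.001, -0.001, 0.185, 0, 0, 0, 0.001, -0.001, 0.1915, 0, 0, 0, 0.001, -0.001, 0.1915, 0, 0, 0, 0.001, -0.001, 0.1915, 0, 0, 0]'

```text
time: 3.65
tool_pos: [0.6197, -0.3147, 0.0903]
tool_rot: [0.0, 0.999, 0.041, 0.001]
ft_force: [-0.4, -0.2, -0.4]
finger_gap: 0.0639
```

servo_tool --motion '[0, -0.008, 0, 0, 0, 0, 0, -0.016, 0, 0, 0, 0, 0, -0.022, 0, 0, 0, 0, 0, -0.026, 0, 0, 0, 0, 0, -0.028, 0, 0, 0, 0, 0, -0.03, 0, 0, 0, 0, 0, -0.032, 0, 0, 0, 0, 0, -0.034, 0, 0, 0, 0, 0, -0.036, 0, 0, 0, 0, 0, -0.038, 0, 0, 0, 0, 0, -0.039, 0, 0, 0, 0, 0, -0.04, 0, 0, 0, 0, 0, -0.04, 0, 0, 0]'

```text
$.motion: bad value
```

```bash
python3 - <<'E'
from h import *
s=bot.observe(); print(w2m(s["tool_pos"]),s["tool_pos"][2],s["ft_force"],s["ft_torque"])
d=cam("wrist"); cv2.imwrite("pics/w2.png",d["bgr"])
E
```

```text
[ 2.42140136e-04 -4.04149445e-01] 0.09028855147439922 [-0.36666927 -0.17849811 -0.37224117] [-0.03350944 -0.07604953  0.02504001]
```

View pics/w2.png

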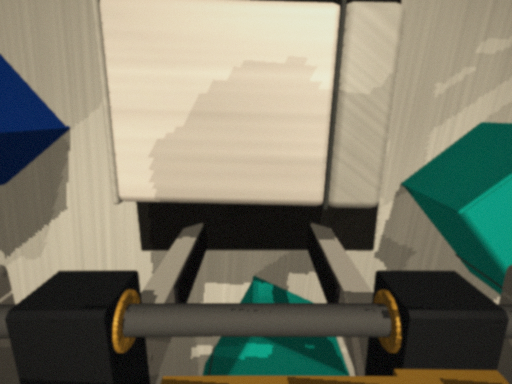

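servo_tool --motion '[0, -0.01, 0, 0, 0, 0, 0, -0.02, 0, 0, 0, 0, 0, -0.026, 0, 0, 0, 0, 0, -0.03, 0, 0, 0, 0, 0, -0.033, 0, 0, 0, 0, 0, -0.036, 0, 0, 0, 0, 0, -0.038, 0, 0, 0, 0, 0, -0.04, 0, 0, 0, 0]'

```text
time: 4.7
tool_pos: [0.6158, -0.2754, 0.0892]
tool_rot: [0.0, 0.999, 0.041, 0.0]
ft_force: [0.3, -5.4, 2.6]
finger_gap: 0.0641
```

```bash
python3 - <<'E'
from h import *
s=bot.observe(); print(w2m(s["tool_pos"]),s["tool_pos"][2],s["ft_force"],s["ft_torque"])
d=cam("wrist"); cv2.imwrite("pics/w3.png",d["bgr"])
E
```

```text
[-0.00041584 -0.36464355] 0.08916260162290139 [ 0.31860484 -5.44999901  2.61968236] [-1.13483904 -0.22714655  0.02352445]
```

View pics/w3.png

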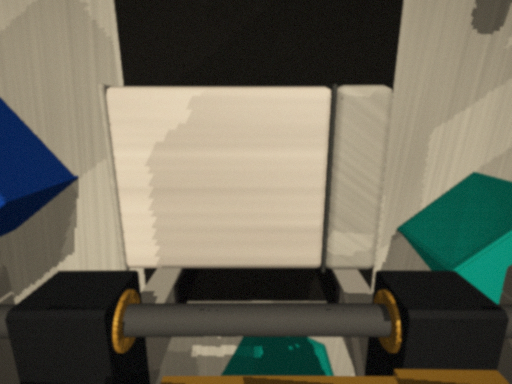

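```bash
python3 - <<'E'
from h import *
d=cam("wrist")
print(w2m(onplane(d,[(112,87),(386,86),(376,267),(132,267)],.131)).round(4).tolist())
E
```

```text
[[-0.0524, -0.2797], [0.0467, -0.2793], [0.0506, -0.3518], [-0.0529, -0.3518]]
```

servo_tool --motion '[0, 0.004, 0, 0, 0, 0, 0, 0.004, -0.026, 0, 0, 0, 0, 0.004, -0.051, 0, 0, 0, 0, 0.003, -0.051, 0, 0, 0, 0, 0.002, -0.051, 0, 0, 0, 0, 0.002, -0.051, 0, 0, 0]'

```text
time: 5.55
tool_pos: [0.6155, -0.2762, 0.1389]
tool_rot: [-0.0, 0.999, 0.041, -0.001]
ft_force: [0.1, -0.3, 0.1]
finger_gap: 0.0637
```

servo_tool --motion '[0, -0.0045, -0.002, 0, 0, 0, 0, -0.008, -0.006, 0, 0, 0, 0, -0.0115, -0.009, 0, 0, 0, 0, -0.0146, -0.012, 0, 0, 0, 0, -0.018, -0.015, 0, 0, 0, 0, -0.0217, -0.0174, 0, 0, 0, 0, -0.0255, -0.02, 0, 0, 0, 0, -0.0292, -0.022, 0, 0, 0, 0, -0.033, -0.024, 0, 0, 0, 0, -0.037, -0.026, 0, 0, 0, 0, -0.041, -0.0277, 0, 0, 0, 0, -0.0452, -0.0292, 0, 0, 0, 0, -0.0494, -0.0305, 0, 0, 0, 0, -0.0536, -0.0317, 0, 0, 0, 0, -0.058, -0.0326, 0, 0, 0]'

```text
time: 7.42
tool_pos: [0.6112, -0.2185, 0.1726]
tool_rot: [-0.0, 0.999, 0.041, -0.0]
ft_force: [0.1, 0.4, -0.3]
finger_gap: 0.0641
```

```bash
python3 - <<'E'
from h import *
s=bot.observe(); print(w2m(s["tool_pos"]),s["tool_pos"][2],s["ft_force"],s["ft_torque"])
d=cam("scene"); crop(d,140,100,300,220,5,"pics/s4.png")
E
```

```text
[-0.00031355 -0.30749038] 0.17259159069366622 [ 0.06259879  0.3681904  -0.3167283 ] [-0.0974337  -0.11586669  0.01073058]
```

View pics/s4.png

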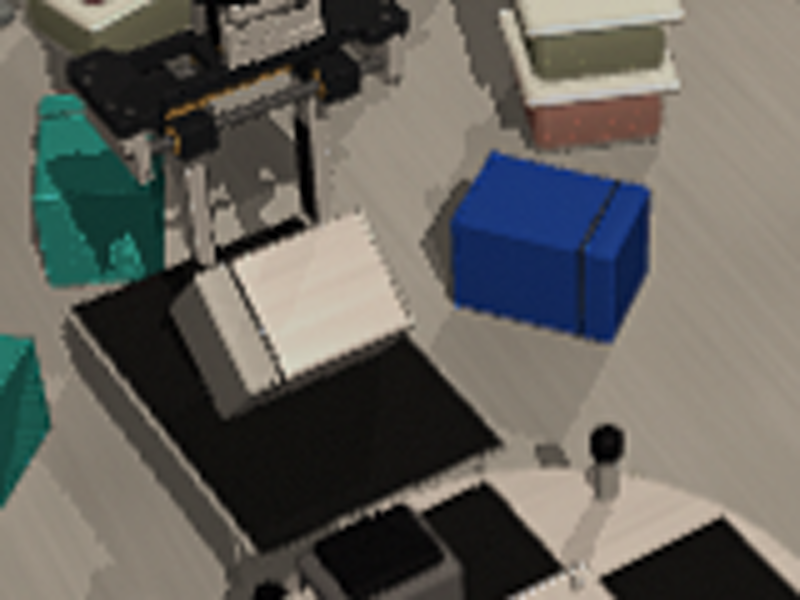

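The scene view shows the tin tilted about 40° on its far edge, still squared up. I'll go on over the balance point.

servo_tool --motion '[0, -0.003, -0.0005, 0, 0, 0, 0, -0.006, -0.0008, 0, 0, 0, 0, -0.009, -0.001, 0, 0, 0, 0, -0.012, -0.001, 0, 0, 0, 0, -0.015, -0.001, 0, 0, 0, 0, -0.017, -0.001, 0, 0, 0, 0, -0.017, -0.001, 0, 0, 0, 0, -0.017, -0.001, 0, 0, 0]'

```text
time: 8.48
tool_pos: [0.6098, -0.2019, 0.1735]
tool_rot: [-0.0, 0.999, 0.041, -0.0]
ft_force: [-0.1, 0.0, 0.6]
finger_gap: 0.0639
```

```bash
python3 - <<'E'
from h import *
s=bot.observe(); print(w2m(s["tool_pos"]),s["tool_pos"][2],s["ft_force"],s["ft_torque"])
d=cam("scene"); crop(d,140,100,300,220,5,"pics/s5.png")
E
```

```text
[-0.0003411  -0.29091276] 0.17350044200423465 [-0.09428008  0.03966043  0.55861046] [-0.05096596 -0.08602871 -0.0358059 ]
```

View pics/s5.png

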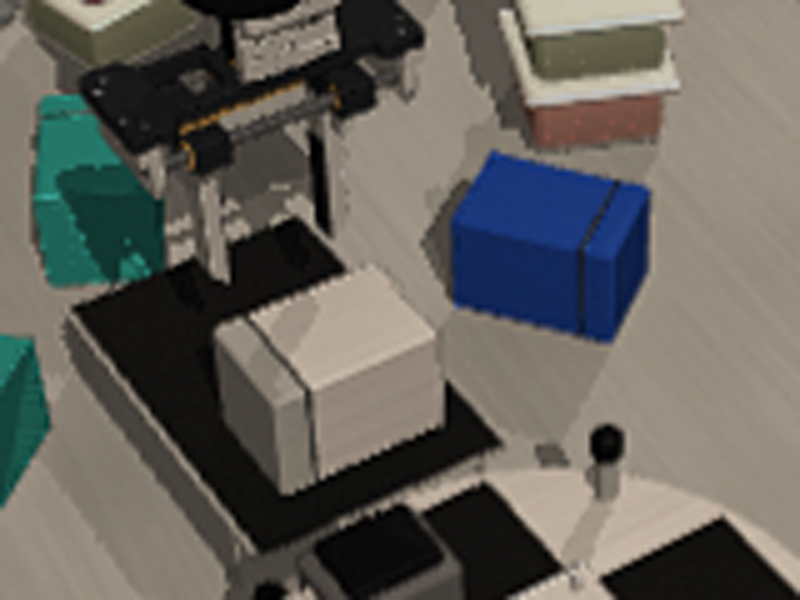

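The tin has fallen flat, one quarter turn done. I'll measure its pose with the wrist camera.

```bash
python3 - <<'E'
from h import *
d=cam("wrist"); cv2.imwrite("pics/w5.png",d["bgr"])
E
```

```text
(no output)
```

View pics/w5.png

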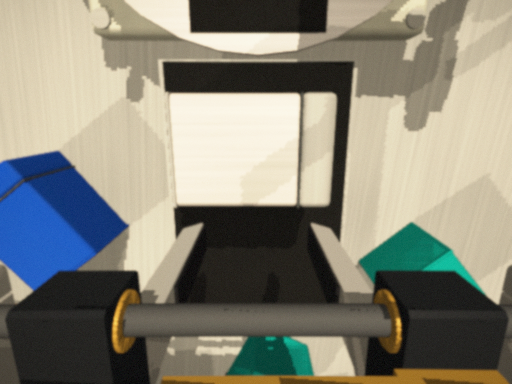

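```bash
python3 - <<'E'
from h import *
d=cam("wrist")
print(w2m(onplane(d,[(169,93),(336,94),(331,206),(176,206)],.131)).round(4).tolist())
print(w2m(onplane(d,[(164,62),(353,62),(176,206),(341.5,206),(191,31),(327,31)],.055)).round(4).tolist())
E
```

```text
[[-0.055, -0.2034], [0.0497, -0.2039], [0.0513, -0.2774], [-0.0557, -0.2774]]
[[-0.0779, -0.1744], [0.0807, -0.1743], [-0.0767, -0.3009], [0.0806, -0.3007], [-0.0539, -0.1509], [0.0575, -0.1509]]
```

servo_tool --motion '[0, 0.01, 0, 0, 0, 0, 0, 0.01, 0.01, 0, 0, 0, 0, 0.01, 0.025, 0, 0, 0, 0, 0.01, 0.034, 0, 0, 0, 0, 0.005, 0.034, 0, 0, 0, 0, 0, 0.034, 0, 0, 0, 0, -0.001, 0.034, 0, 0, 0, 0, -0.001, 0.034, 0, 0, 0]'

```text
time: 9.62
tool_pos: [0.6098, -0.2008, 0.1399]
tool_rot: [0.0, 0.999, 0.041, 0.0]
ft_force: [0.9, 0.0, -0.5]
finger_gap: 0.0641
```

```bash
python3 - <<'E'
from h import *
s=bot.observe(); print(w2m(s["tool_pos"]),s["tool_pos"][2],s["ft_force"],s["ft_torque"])
E
```

```text
[-1.66947458e-04 -2.89789329e-01] 0.13992020917319928 [ 0.85289001  0.02082795 -0.50594632] [-0.06259107 -0.09306116 -0.01546018]
```

servo_tool --motion '[0, -0.0045, -0.002, 0, 0, 0, 0, -0.008, -0.006, 0, 0, 0, 0, -0.0115, -0.009, 0, 0, 0, 0, -0.0146, -0.012, 0, 0, 0, 0, -0.018, -0.015, 0, 0, 0, 0, -0.0217, -0.0174, 0, 0, 0, 0, -0.0255, -0.02, 0, 0, 0, 0, -0.0292, -0.022, 0, 0, 0, 0, -0.033, -0.024, 0, 0, 0, 0, -0.037, -0.026, 0, 0, 0, 0, -0.041, -0.0277, 0, 0, 0, 0, -0.0452, -0.0292, 0, 0, 0, 0, -0.0494, -0.0305, 0, 0, 0, 0, -0.0536, -0.0317, 0, 0, 0, 0, -0.058, -0.0326, 0, 0, 0, 0, -0.061, -0.0332, 0, 0, 0, 0, -0.064, -0.0337, 0, 0, 0, 0, -0.067, -0.034, 0, 0, 0, 0, -0.07, -0.034, 0, 0, 0, 0, -0.073, -0.034, 0, 0, 0]'

```text
time: 12.12
tool_pos: [0.6034, -0.1278, 0.1733]
tool_rot: [-0.0, 0.999, 0.041, -0.0]
ft_force: [-0.9, 0.0, 0.3]
finger_gap: 0.0642
```

servo_tool --motion '[0, -0.002, 0, 0, 0, 0, 0, -0.002, 0, 0, 0, 0, 0, -0.002, 0, 0, 0, 0, 0, -0.002, 0, 0, 0, 0]'

```text
time: 12.62
tool_pos: [0.6035, -0.1262, 0.1735]
tool_rot: [-0.0, 0.999, 0.041, -0.0]
ft_force: [0.4, -0.2, 0.3]
finger_gap: 0.0636
```

```bash
python3 - <<'E'
from h import *
s=bot.observe(); print(w2m(s["tool_pos"]),s["tool_pos"][2],s["ft_force"],s["ft_torque"])
d=cam("wrist"); cv2.imwrite("pics/w6.png",d["bgr"])
d=cam("scene"); crop(d,140,100,300,220,5,"pics/s6.png")
E
```

```text
[-0.00030533 -0.2149292 ] 0.1735327019097325 [ 0.37213624 -0.17762254  0.31059252] [-0.06925273 -0.09839045  0.02770887]
```

View pics/w6.png

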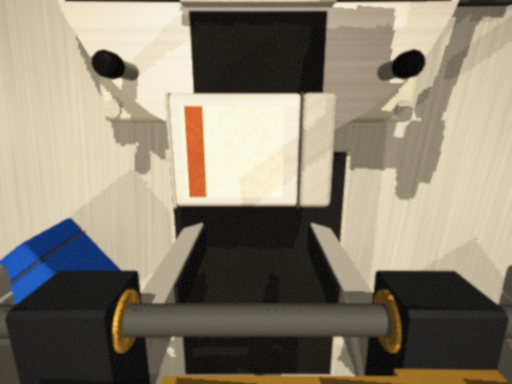

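View pics/s6.png

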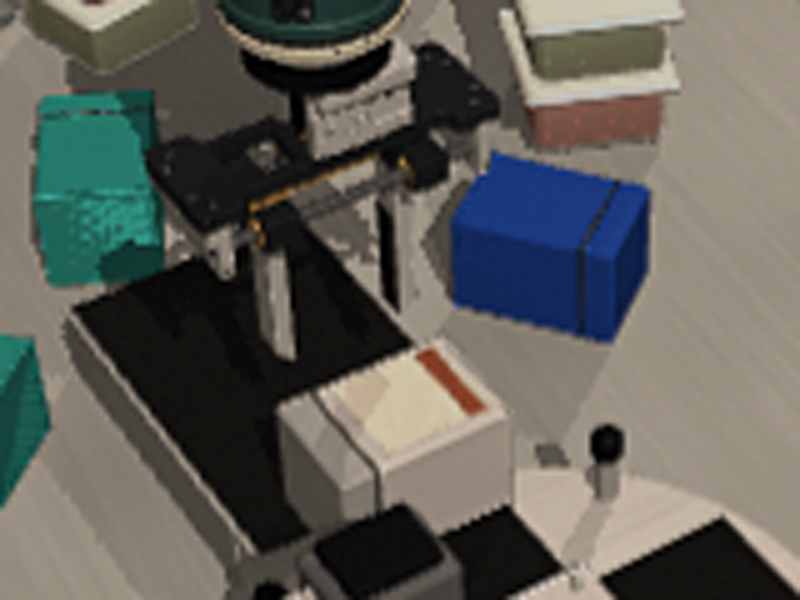

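The label is on top. The tin spans pixels (168–336, 94–207) and straddles the deck/disc seam. Next I'll measure its centring against the pad and the knobs.

```bash
python3 - <<'E'
from h import *
d=cam("wrist")
crop(d,80,0,430,220,2,"pics/w6c.png")
t=w2m(onplane(d,[(168,95),(336,94),(331,207),(176,207)],.131));print(t.round(4).tolist(),t.mean(0))
p=w2m(onplane(d,[(191,14),(326,13),(194,90),(324,90),(176,210),(341.5,210)],.055));print(p.round(4).tolist())
k=w2m(onplane(d,[(107,64),(406,64)],.105));print(k.round(4),k.mean(0))
b=onplane(d,[(181,220),(331,220)],.055)
E
```

```text
[[-0.0556, -0.1286], [0.0497, -0.1279], [0.0514, -0.2021], [-0.0557, -0.2021]] [-0.00255863 -0.16516782]
[[-0.0531, -0.0626], [0.0559, -0.0619], [-0.0539, -0.1204], [0.0579, -0.1204], [-0.0769, -0.2288], [0.0809, -0.2287]]
[[-0.1031 -0.1072]
 [ 0.1027 -0.1071]] [-0.00018207 -0.10715224]
```

View pics/w6c.png

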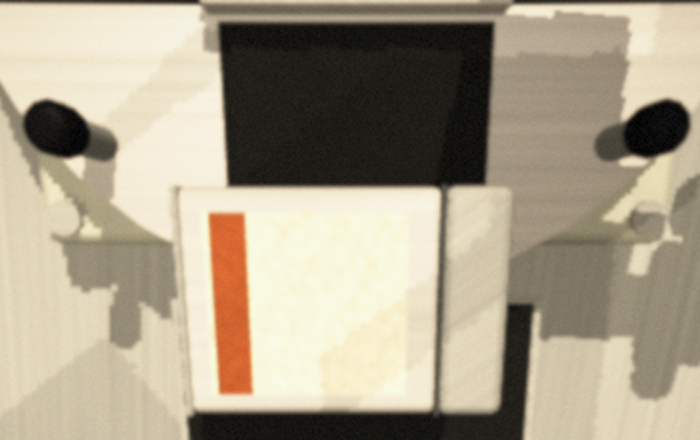

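```bash
python3 - <<'E'
from h import *
d=cam("top"); crop(d,190,100,330,200,5.5,"pics/t6.png")
E
```

```text
(no output)
```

View pics/t6.png

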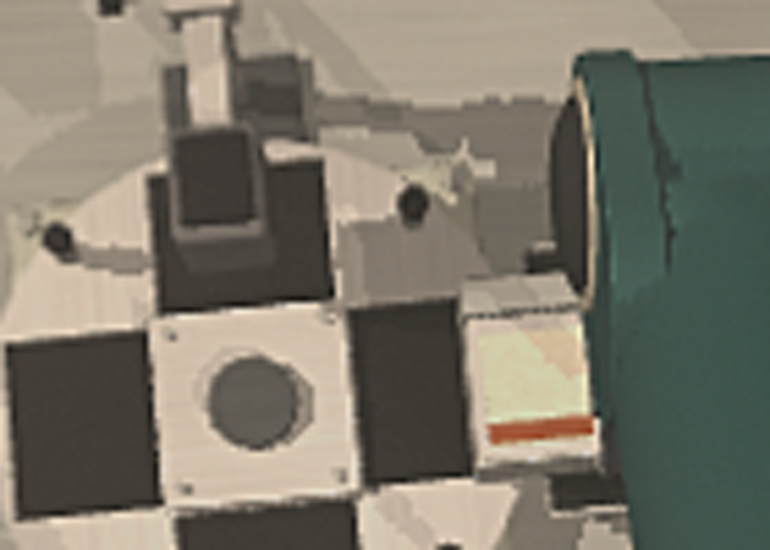

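```bash
python3 - <<'E'
from h import *
d=cam("top")
f=lambda pts:(np.array(pts)+.5)/5.5-.5+np.array([190,100])
t=w2m(onplane(d,f([(466,284),(572,274),(482,463)]),.131));print(t.round(4).tolist(), t[[0,2],0].mean())
h=w2m(onplane(d,f([(158,318),(345,303),(360,495),(170,512)]),.069));print("hub",h.round(4).tolist(),h.mean(0))
p=w2m(onplane(d,f([(355,308),(455,297),(476,472),(368,482)]),.055));print("pad",p.round(4).tolist())
k=w2m(onplane(d,f([(412,204),(58,240)]),.104));print(k)
E
```

```text
[[0.0486, -0.1312], [0.0484, -0.1929], [-0.0564, -0.1297]] -0.0039016364934669895
hub [[0.0598, 0.0555], [0.0575, -0.0596], [-0.061, -0.0576], [-0.0602, 0.0581]] [-0.00097478 -0.00087379]
pad [[0.0568, -0.0653], [0.0575, -0.1275], [-0.0523, -0.1294], [-0.052, -0.063]]
[[ 0.10614414 -0.10546628]
 [ 0.10601324  0.10796595]]
```

The tin sits about 3–4 mm too far to -x according to the pads, hub and knobs. I'll nudge its -x end with the closed fingers, low down.

servo_tool --motion '[0, 0, -0.02, 0, 0, 0, -0.03, -0.018, -0.02, 0, 0, 0, -0.06, -0.036, -0.02, 0, 0, 0, -0.088, -0.051, -0.02, 0, 0, 0, -0.088, -0.051, 0.01, 0, 0, 0, -0.088, -0.051, 0.05, 0, 0, 0, -0.088, -0.051, 0.075, 0, 0, 0, -0.088, -0.051, 0.0845, 0, 0, 0, -0.088, -0.051, 0.0845, 0, 0, 0]' --claw -1

```text
time: 14.0
tool_pos: [0.512, -0.0825, 0.0897]
tool_rot: [0.0, 0.999, 0.041, 0.0]
ft_force: [-0.5, -0.2, 0.1]
finger_gap: 0.0001
```

servo_tool --motion '[0.005, 0, 0, 0, 0, 0, 0.01, 0, 0, 0, 0, 0, 0.013, 0, 0, 0, 0, 0, 0.016, 0, 0, 0, 0, 0, 0.016, 0, 0, 0, 0, 0]'

```text
time: 14.62
tool_pos: [0.5277, -0.0811, 0.089]
tool_rot: [-0.0, 0.999, 0.041, -0.0]
ft_force: [0.8, 0.2, -0.1]
finger_gap: 0.0004
```

```bash
python3 - <<'E'
from h import *
s=bot.observe(); print(w2m(s["tool_pos"]),s["tool_pos"][2],s["ft_force"],s["ft_torque"],s["finger_gap"])
d=cam("wrist"); cv2.imwrite("pics/w7.png",d["bgr"])
E
```

```text
[-0.07214776 -0.16373367] 0.0890231915245088 [ 0.78687271  0.22554709 -0.14698673] [-0.07400677 -0.07586019  0.0354311 ] 0.0004369150055889674
```

View pics/w7.png

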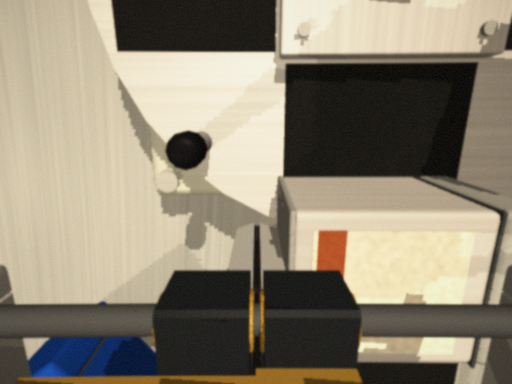

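servo_tool --motion '[0.001, 0, 0, 0, 0, 0, 0.002, 0, 0, 0, 0, 0]'

```text
time: 14.92
tool_pos: [0.5286, -0.0811, 0.0889]
tool_rot: [0.0, 0.999, 0.041, -0.001]
ft_force: [-7.6, -0.8, 6.9]
finger_gap: 0.0007
```

servo_tool --motion '[0.001, 0, 0, 0, 0, 0]'

```text
time: 15.05
tool_pos: [0.5295, -0.081, 0.0889]
tool_rot: [0.0, 0.999, 0.041, -0.001]
ft_force: [-9.4, -0.5, 7.7]
finger_gap: 0.0
```

servo_tool --motion '[0.001, 0, 0, 0, 0, 0]'

```text
time: 15.18
tool_pos: [0.5305, -0.081, 0.0889]
tool_rot: [0.0, 0.999, 0.041, -0.001]
ft_force: [-8.6, 0.2, 6.8]
finger_gap: 0.0004
```

servo_tool --motion '[0.001, 0, 0, 0, 0, 0]'

```text
time: 15.3
tool_pos: [0.5315, -0.0809, 0.0889]
tool_rot: [0.0, 0.999, 0.041, -0.001]
ft_force: [-8.4, -0.7, 7.3]
finger_gap: 0.0003
```

servo_tool --motion '[0.001, 0, 0, 0, 0, 0, 0, 0, 0, 0, 0, 0, -0.012, 0, 0, 0, 0, 0, -0.012, 0.02, -0.04, 0, 0, 0, -0.01, 0.04, -0.085, 0, 0, 0, 0.03, 0.05, -0.09, 0, 0, 0, 0.067, 0.05, -0.09, 0, 0, 0, 0.067, 0.05, -0.09, 0, 0, 0]' --claw 0.36

```text
time: 16.3
tool_pos: [0.6045, -0.1246, 0.1786]
tool_rot: [-0.0, 0.999, 0.042, 0.0]
ft_force: [-1.4, 0.1, -0.6]
finger_gap: 0.064
```

```bash
python3 - <<'E'
from h import *
s=bot.observe(); print(w2m(s["tool_pos"]),s["tool_pos"][2],s["ft_force"],s["ft_torque"],s["finger_gap"])
d=cam("wrist"); crop(d,80,0,430,220,2,"pics/w8.png")
print(delta((0.0003,-.222),.089,0))
E
```

```text
[ 0.0008191  -0.21336769] 0.17861381259737213 [-1.39821499  0.10582464 -0.60351945] [-0.04590447 -0.05755876 -0.03142597] 0.06401418429182683
(array([0.0007, 0.0086, 0.0895]), array([-0.04,  0.03,  0.02]))
```

View pics/w8.png

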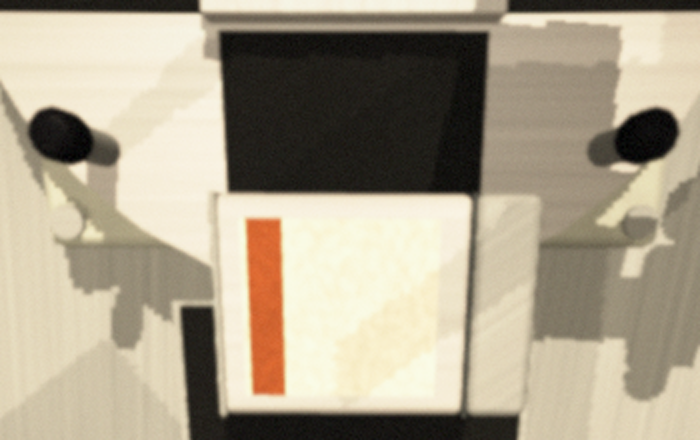

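My mistake: the fingers opened at the start of that call, while still touching the tin, and pushed it to +x. I'll measure how far and push it back.

```bash
python3 - <<'E'
from h import *
d=cam("wrist")
f=lambda pts:(np.array(pts)+.5)/2-.5+np.array([80,0])
t=w2m(onplane(d,f([(218,194),(540,197),(519,413),(228,413)]),.131));print(t.round(4).tolist(),t.mean(0))
p=w2m(onplane(d,f([(220,33),(489,33),(228,190),(481,190),(187,415),(519,415)]),.055));print(p.round(4).tolist())
k=w2m(onplane(d,f([(62,136),(647,136)]),.104));print(k, k.mean(0))
h=w2m(onplane(d,f([(201,13),(507,13)]),.069));print(h)
E
```

```text
[[-0.044, -0.1279], [0.0598, -0.1287], [0.0583, -0.2015], [-0.0447, -0.2017]] [ 0.00737611 -0.16492059]
[[-0.0555, -0.0613], [0.0553, -0.0612], [-0.0556, -0.1225], [0.0556, -0.1224], [-0.0809, -0.2261], [0.0798, -0.2259]]
[[-0.1037035  -0.10732939]
 [ 0.10356234 -0.10710749]] [-7.05812825e-05 -1.07218438e-01]
[[-0.05969211 -0.05827857]
 [ 0.05910832 -0.05817668]]
```

servo_tool --motion '[0, 0, -0.015, 0, 0, 0, 0.03, -0.018, -0.015, 0, 0, 0, 0.06, -0.036, -0.015, 0, 0, 0, 0.088, -0.048, -0.015, 0, 0, 0, 0.088, -0.048, 0.01, 0, 0, 0, 0.088, -0.048, 0.05, 0, 0, 0, 0.088, -0.048, 0.08, 0, 0, 0, 0.088, -0.048, 0.0895, 0, 0, 0, 0.088, -0.048, 0.0895, 0, 0, 0]' --claw -1

```text
time: 17.52
tool_pos: [0.6873, -0.0702, 0.0905]
tool_rot: [0.0, 0.999, 0.041, 0.0]
ft_force: [-0.5, -0.2, 1.3]
finger_gap: 0.0004
```

```bash
python3 - <<'E'
from h import *
s=bot.observe(); print(w2m(s["tool_pos"]),s["tool_pos"][2],s["ft_force"],s["finger_gap"])
print(delta((0.0755,-.165),.089,0))
E
```

```text
[ 0.08783205 -0.16602399] 0.09054376444744033 [-0.51623131 -0.21503225  1.30034591] 0.00040236558909486335
(array([-0.0123, -0.001 ,  0.0015]), array([ 0.  , -0.03, -0.03]))
```

Approach to about 1 mm short of contact, then go on in small steps.

servo_tool --motion '[-0.005, 0, 0.001, 0, 0, 0, -0.009, 0, 0.001, 0, 0, 0, -0.0115, 0, 0.001, 0, 0, 0, -0.0115, 0, 0.001, 0, 0, 0]'

```text
time: 18.02
tool_pos: [0.6757, -0.071, 0.0889]
tool_rot: [0.0, 0.999, 0.041, 0.0]
ft_force: [0.1, 0.6, -0.2]
finger_gap: 0.0007
```

servo_tool --motion '[-0.001, 0, 0, 0, 0, 0]'

```text
time: 18.15
tool_pos: [0.6752, -0.071, 0.0888]
tool_rot: [-0.0, 0.999, 0.041, 0.001]
ft_force: [4.3, 1.0, 0.3]
finger_gap: 0.0007
```

servo_tool --motion '[-0.001, 0, 0, 0, 0, 0]'

```text
time: 18.27
tool_pos: [0.6741, -0.0709, 0.0888]
tool_rot: [-0.0, 0.999, 0.041, 0.0]
ft_force: [4.4, 0.3, 1.9]
finger_gap: 0.0002
```

servo_tool --motion '[-0.001, 0, 0, 0, 0, 0]'

```text
time: 18.4
tool_pos: [0.6731, -0.071, 0.0888]
tool_rot: [-0.0, 0.999, 0.041, 0.0]
ft_force: [5.1, 1.8, 1.5]
finger_gap: 0.0005
```

```bash
python3 - <<'E'
from h import *
s=bot.observe(); print(w2m(s["tool_pos"]),s["tool_pos"][2],s["ft_force"],s["finger_gap"])
E
```

```text
[ 0.07359566 -0.16569974] 0.08876626931343133 [5.08162684 1.79048414 1.50330947] 0.0005336932156660913
```

servo_tool --motion '[-0.001, 0, 0, 0, 0, 0, -0.002, 0, 0, 0, 0, 0, -0.003, 0, 0, 0, 0, 0, -0.004, 0, 0, 0, 0, 0, -0.005, 0, 0, 0, 0, 0, -0.0056, 0, 0, 0, 0, 0, -0.0056, 0, 0, 0, 0, 0, 0.004, 0, 0, 0, 0, 0, 0.01, 0, -0.02, 0, 0, 0, 0.01, 0.01, -0.06, 0, 0, 0, -0.01, 0.03, -0.09, 0, 0, 0, -0.04, 0.05, -0.09, 0, 0, 0, -0.073, 0.057, -0.09, 0, 0, 0, -0.073, 0.057, -0.09, 0, 0, 0, -0.073, 0.057, -0.09, 0, 0, 0]'

```text
time: 20.27
tool_pos: [0.6051, -0.1338, 0.1785]
tool_rot: [-0.0, 0.999, 0.041, -0.0]
ft_force: [0.0, 0.3, -0.5]
finger_gap: 0.0004
```

```bash
python3 - <<'E'
from h import *
s=bot.observe(); print(w2m(s["tool_pos"]),s["tool_pos"][2],s["ft_force"],s["finger_gap"])
d=cam("wrist"); crop(d,80,0,430,240,2,"pics/w9.png")
E
```

```text
[ 0.00065562 -0.22264213] 0.17849375968002681 [ 0.04527642  0.29333034 -0.47400086] 0.00038973455014011373
```

View pics/w9.png

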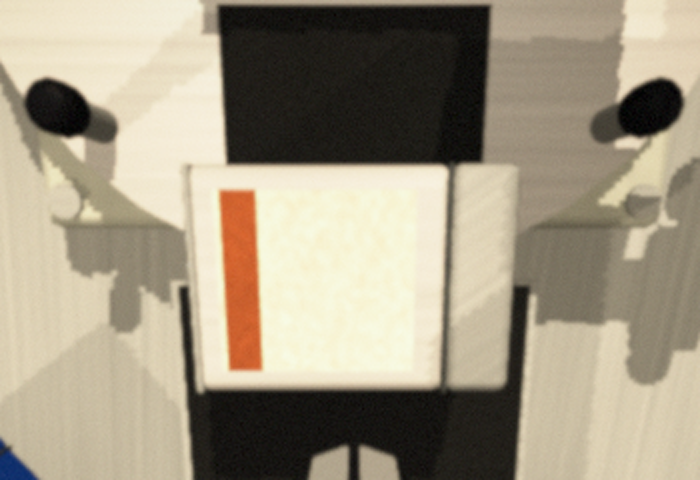

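Now centred: the tin's middle is at crop x 355, the pad's at 355 and the knobs' at 354. I'll open the fingers, descend behind it and push it home.

servo_tool --motion '[0, 0.003, 0, 0, 0, 0, 0, 0.003, 0.02, 0, 0, 0, 0, 0.003, 0.055, 0, 0, 0, 0, 0.003, 0.08, 0, 0, 0, 0, 0.003, 0.0895, 0, 0, 0, 0, 0.003, 0.0895, 0, 0, 0, 0, -0.004, 0.0895, 0, 0, 0, 0, -0.009, 0.0895, 0, 0, 0, 0, -0.0125, 0.0895, 0, 0, 0, 0, -0.0155, 0.0895, 0, 0, 0]' --claw 0.36

```text
time: 21.58
tool_pos: [0.6039, -0.1195, 0.0899]
tool_rot: [0.001, 0.999, 0.041, 0.001]
ft_force: [1.2, -6.5, 4.8]
finger_gap: 0.0638
```

servo_tool --motion '[0, -0.004, 0, 0, 0, 0, 0, -0.008, 0, 0, 0, 0, 0, -0.012, 0, 0, 0, 0, 0, -0.016, 0, 0, 0, 0, 0, -0.02, 0, 0, 0, 0, 0, -0.024, 0, 0, 0, 0, 0, -0.028, 0, 0, 0, 0, 0, -0.032, 0, 0, 0, 0, 0, -0.036, 0, 0, 0, 0, 0, -0.04, 0, 0, 0, 0, 0, -0.044, 0, 0, 0, 0, 0, -0.047, 0, 0, 0, 0, 0, -0.05, 0, 0, 0, 0]'

```text
time: 23.2
tool_pos: [0.5998, -0.0697, 0.0899]
tool_rot: [0.001, 0.999, 0.041, 0.001]
ft_force: [0.6, -5.7, 5.0]
finger_gap: 0.0637
```

```bash
python3 - <<'E'
from h import *
s=bot.observe(); print(w2m(s["tool_pos"]),s["tool_pos"][2],s["ft_force"],s["finger_gap"])
d=cam("wrist"); crop(d,80,0,430,280,2,"pics/w10.png")
E
```

```text
[ 0.00069913 -0.15833731] 0.08985265353060312 [ 0.56884105 -5.69585529  4.98350477] 0.06368434644504341
```

View pics/w10.png

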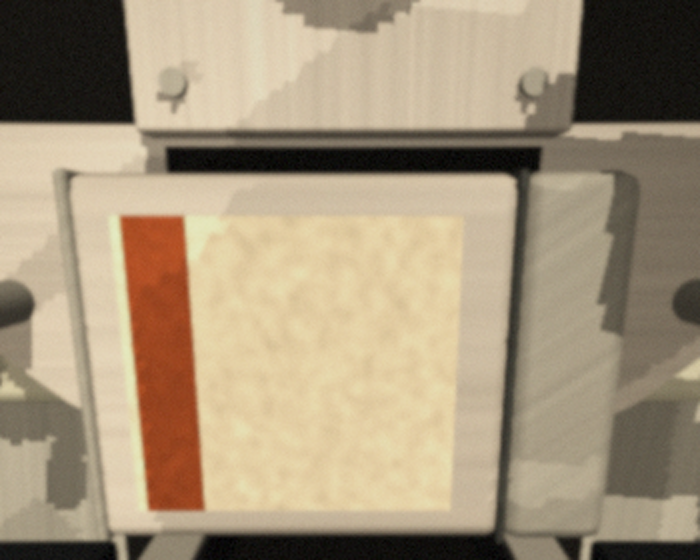

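servo_tool --motion '[0, -0.003, 0, 0, 0, 0, 0, -0.006, 0, 0, 0, 0, 0, -0.008, 0, 0, 0, 0, 0, -0.009, 0, 0, 0, 0, 0, -0.01, 0, 0, 0, 0]'

```text
time: 23.88
tool_pos: [0.599, -0.0598, 0.0898]
tool_rot: [0.001, 0.999, 0.041, 0.001]
ft_force: [0.9, -7.3, 5.4]
finger_gap: 0.0637
```

servo_tool --motion '[0, -0.001, 0, 0, 0, 0]'

```text
time: 24.0
tool_pos: [0.5989, -0.0588, 0.0898]
tool_rot: [0.001, 0.999, 0.041, 0.001]
ft_force: [-0.0, -6.6, 5.1]
finger_gap: 0.0641
```

servo_tool --motion '[0, -0.001, 0, 0, 0, 0]'

```text
time: 24.12
tool_pos: [0.5988, -0.0578, 0.0898]
tool_rot: [0.001, 0.999, 0.041, 0.001]
ft_force: [1.7, -5.7, 4.9]
finger_gap: 0.0638
```

servo_tool --motion '[0, -0.001, 0, 0, 0, 0]'

```text
time: 24.25
tool_pos: [0.5988, -0.0568, 0.0898]
tool_rot: [0.001, 0.999, 0.041, 0.001]
ft_force: [1.1, -7.3, 4.8]
finger_gap: 0.064
```

servo_tool --motion '[0, -0.001, 0, 0, 0, 0]'

```text
time: 24.38
tool_pos: [0.5987, -0.0558, 0.0899]
tool_rot: [0.001, 0.999, 0.041, 0.001]
ft_force: [0.4, -5.9, 4.5]
finger_gap: 0.064
```

servo_tool --motion '[0, -0.0005, 0, 0, 0, 0]'

```text
time: 24.5
tool_pos: [0.5986, -0.0553, 0.0899]
tool_rot: [0.001, 0.999, 0.041, 0.001]
ft_force: [-0.5, -7.1, 5.1]
finger_gap: 0.0641
```

```bash
python3 - <<'E'
from h import *
s=bot.observe(); print(w2m(s["tool_pos"]),s["tool_pos"][2],s["ft_force"],s["finger_gap"])
d=cam("wrist"); crop(d,80,0,430,280,2,"pics/w11.png")
E
```

```text
[ 0.00071397 -0.14383484] 0.08986175726567408 [-0.53874417 -7.05414532  5.05025906] 0.06406289840656296
```

View pics/w11.png

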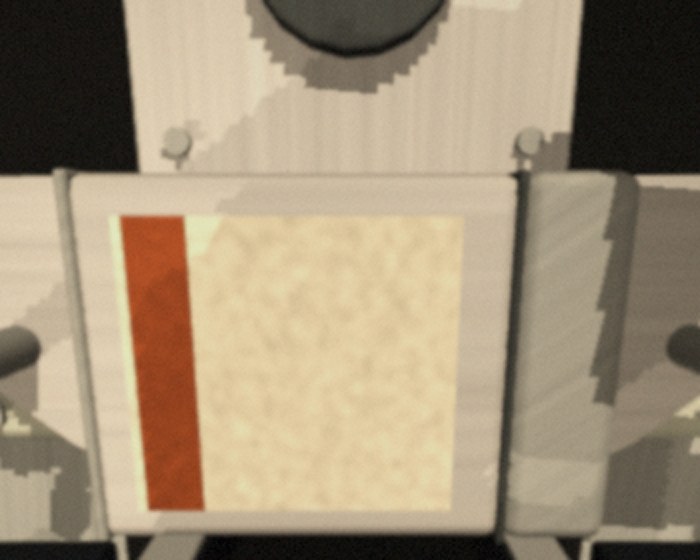

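servo_tool --motion '[0, -0.001, 0, 0, 0, 0]'

```text
time: 24.68
tool_pos: [0.5986, -0.0549, 0.0899]
tool_rot: [0.001, 0.999, 0.041, 0.001]
ft_force: [0.2, -13.0, 8.5]
finger_gap: 0.0639
```

servo_tool --motion '[0, -0.001, 0, 0, 0, 0]'

```text
time: 24.8
tool_pos: [0.5986, -0.0548, 0.0901]
tool_rot: [0.002, 0.999, 0.04, 0.001]
ft_force: [0.1, -17.6, 9.3]
finger_gap: 0.0639
```

servo_tool --motion '[0, -0.001, 0, 0, 0, 0]'

```text
time: 24.92
tool_pos: [0.5985, -0.0547, 0.0902]
tool_rot: [0.002, 0.999, 0.04, 0.001]
ft_force: [-0.2, -21.0, 11.3]
finger_gap: 0.0641
```

The push force jumped to 21 N, so the tin is seated against the flat. I'll back off, rise and look.

servo_tool --motion '[0, 0.002, 0, 0, 0, 0, 0, 0.006, 0, 0, 0, 0, 0, 0.02, 0, 0, 0, 0, 0, 0.035, -0.03, 0, 0, 0, 0, 0.045, -0.07, 0, 0, 0, 0, 0.05, -0.11, 0, 0, 0, 0, 0.05, -0.13, 0, 0, 0, 0, 0.05, -0.13, 0, 0, 0]'

```text
time: 25.92
tool_pos: [0.6023, -0.1014, 0.2197]
tool_rot: [0.0, 0.999, 0.041, 0.001]
ft_force: [0.0, -1.4, -0.7]
finger_gap: 0.064
```

```bash
python3 - <<'E'
from h import *
s=bot.observe(); print(w2m(s["tool_pos"]),s["tool_pos"][2],s["ft_force"],s["finger_gap"],np.round(s["joints"],2))
d=cam("wrist"); crop(d,80,0,430,240,2,"pics/w12.png")
E
```

```text
[ 0.00056909 -0.19007258] 0.21972140047122116 [ 0.03234226 -1.40834235 -0.74579387] 0.06403197797423095 [ 0.49  0.44 -0.49  1.64  0.22  1.12  0.02]
```

View pics/w12.png

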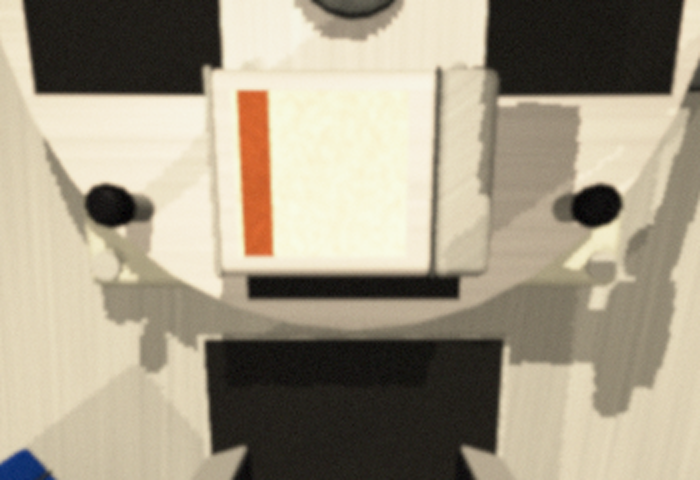

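Tin square and centred: middle at crop x 354, pad about 353.5. Next, over to knob_a with the jaws turned tangential.

servo_tool --motion '[0, 0, -0.04, 0, 0, 0, -0.01, -0.03, -0.06, 0, 0, -4, -0.022, -0.06, -0.06, 0, 0, -8, -0.035, -0.095, -0.06, 0, 0, -14, -0.048, -0.13, -0.06, 0, 0, -20, -0.06, -0.165, -0.06, 0, 0, -25, -0.073, -0.2, -0.06, 0, 0, -30, -0.085, -0.235, -0.06, 0, 0, -36, -0.098, -0.27, -0.06, 0, 0, -41, -0.1086, -0.298, -0.06, 0, 0, -45, -0.1086, -0.298, -0.06, 0, 0, -45, -0.1086, -0.298, -0.06, 0, 0, -45]' --claw -0.2

```text
time: 27.48
tool_pos: [0.4693, 0.1866, 0.2789]
tool_rot: [-0.0, 0.907, 0.42, -0.0]
ft_force: [-0.3, 0.3, 0.6]
finger_gap: 0.0377
```

```bash
python3 - <<'E'
from h import *
s=bot.observe(); print(w2m(s["tool_pos"]),s["tool_pos"][2],s["ft_force"],s["finger_gap"],np.round(s["joints"],2))
d=cam("wrist"); cv2.imwrite("pics/w13.png",d["bgr"])
print(delta((-.108,.108),.095,np.pi/4))
for p in m2w((-.108,.108)),: print(p, proj(d,[[*p,.1]]))
E
```

```text
[-0.10813699  0.1079392 ] 0.27886238647659944 [-0.27343657  0.34199979  0.61045359] 0.03770647516939956 [ 0.26  0.22 -0.8   1.82  0.17  1.17  0.27]
(array([ 0.0003, -0.0002,  0.1839]), array([-0.01,  0.02, -0.09]))
[0.46942764 0.18668579] [[256.4481572  181.96986896]]
```

View pics/w13.png

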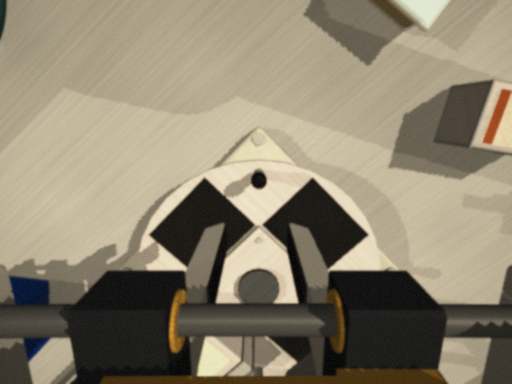

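servo_tool --motion '[0.002, -0.001, 0.045, 0, 0, 0, 0.002, -0.001, 0.09, 0, 0, 0, 0.002, -0.001, 0.13, 0, 0, 0, 0.002, -0.001, 0.16, 0, 0, 0, 0.002, -0.001, 0.178, 0, 0, 0, 0.002, -0.001, 0.182, 0, 0, 0, 0.002, -0.001, 0.182, 0, 0, 0]'

```text
time: 28.4
tool_pos: [0.4701, 0.1891, 0.0977]
tool_rot: [0.0, 0.907, 0.42, 0.0]
ft_force: [0.1, 0.4, -0.1]
finger_gap: 0.0377
```

```bash
python3 - <<'E'
from h import *
s=bot.observe(); print(w2m(s["tool_pos"]),s["tool_pos"][2],s["ft_force"],s["finger_gap"],np.round(s["joints"],2))
d=cam("wrist"); cv2.imwrite("pics/w14.png",d["bgr"])
# arc rows: pivot about axis from current pose
p=w2m(s["tool_pos"]);c=np.array([np.cos(np.pi/4),np.sin(np.pi/4)]);x=np.array([c[0],c[1]]);y=np.array([c[1],-c[0]])
r=.153;a0=np.arctan2(p[1],p[0]);print(np.degrees(a0),np.hypot(*p))
for t in list(range(2,12,2))+list(range(12,98,3)):
    a=np.radians(135+t);q=r*np.array([np.cos(a),np.sin(a)])-r*np.array([-c[0],c[0]])
    print(t,(x@q).round(4),(y@q).round(4))
E
```

```text
[-0.10713725  0.11037389] 0.09766815638288705 [ 0.09005271  0.39645409 -0.12099452] 0.03767252820950591 [ 0.13  0.47 -0.7   1.99  0.41  0.82  0.07]
134.1474837571869 0.1538206286325537
2 -0.0053 0.0001
4 -0.0107 0.0004
6 -0.016 0.0008
8 -0.0213 0.0015
10 -0.0266 0.0023
12 -0.0318 0.0033
15 -0.0396 0.0052
18 -0.0473 0.0075
21 -0.0548 0.0102
24 -0.0622 0.0132
27 -0.0695 0.0167
30 -0.0765 0.0205
33 -0.0833 0.0247
36 -0.0899 0.0292
39 -0.0963 0.0341
42 -0.1024 0.0393
45 -0.1082 0.0448
48 -0.1137 0.0506
51 -0.1189 0.0567
54 -0.1238 0.0631
57 -0.1283 0.0697
60 -0.1325 0.0765
63 -0.1363 0.0835
66 -0.1398 0.0908
69 -0.1428 0.0982
72 -0.1455 0.1057
75 -0.1478 0.1134
78 -0.1497 0.1212
81 -0.1511 0.1291
84 -0.1522 0.137
87 -0.1528 0.145
90 -0.153 0.153
93 -0.1528 0.161
96 -0.1522 0.169
```

View pics/w14.png

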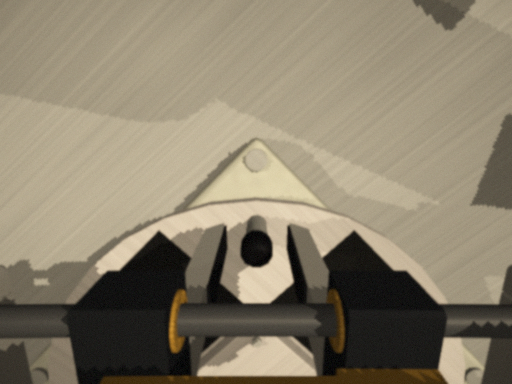

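The knob, at pixel (257,250), sits midway between the pads. I'll close to a 25 mm gap so it is loosely straddled, then turn the table along the arc.

servo_tool --motion '[0, 0, 0, 0, 0, 0, -0.0027, 0, 0, 0, 0, -1, -0.0053, 0.0001, 0, 0, 0, -2, -0.008, 0.0002, 0, 0, 0, -3, -0.0107, 0.0004, 0, 0, 0, -4, -0.0133, 0.0006, 0, 0, 0, -5, -0.016, 0.0008, 0, 0, 0, -6, -0.0187, 0.0011, 0, 0, 0, -7, -0.0213, 0.0015, 0, 0, 0, -8, -0.0239, 0.0019, 0, 0, 0, -9, -0.0266, 0.0023, 0, 0, 0, -10, -0.0318, 0.0033, 0, 0, 0, -12, -0.037, 0.0045, 0, 0, 0, -14, -0.0422, 0.0059, 0, 0, 0, -16, -0.0473, 0.0075, 0, 0, 0, -18, -0.0523, 0.0092, 0, 0, 0, -20]' --claw -0.47

```text
time: 30.45
tool_pos: [0.4428, 0.1431, 0.0971]
tool_rot: [-0.0, 0.82, 0.572, 0.0]
ft_force: [0.2, 0.2, -0.6]
finger_gap: 0.0251
```

```bash
python3 - <<'E'
from h import *
s=bot.observe(); p=w2m(s["tool_pos"]);print(p,np.hypot(*p),np.degrees(np.arctan2(p[1],p[0]))%360,s["tool_pos"][2],s["ft_force"],s["finger_gap"],np.round(s["joints"],2))
d=cam("wrist"); cv2.imwrite("pics/w15.png",d["bgr"])
d=cam("scene"); crop(d,140,110,340,310,3,"pics/s15.png")
E
```

```text
[-0.13817995  0.06679092] 0.15347548307956846 154.2026488123445 0.09706935920814497 [ 0.21332277  0.22267561 -0.56302144] 0.025148983231666644 [ 0.3   0.43 -0.8   2.09  0.43  0.79  0.45]
```

View pics/w15.png

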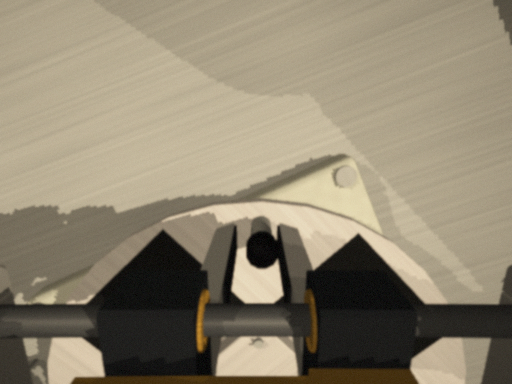

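View pics/s15.png

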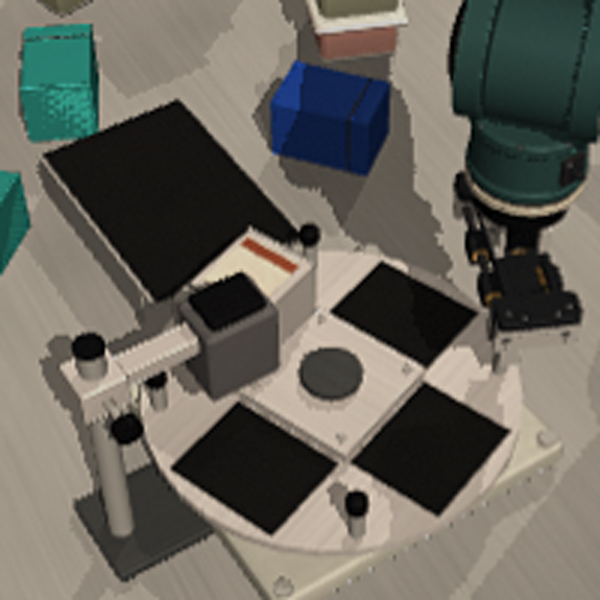

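servo_tool --motion '[-0.0067, 0.0001, 0, 0, 0, -2.5, -0.0133, 0.0006, 0, 0, 0, -5, -0.02, 0.0013, 0, 0, 0, -7.5, -0.0266, 0.0023, 0, 0, 0, -10, -0.0331, 0.0036, 0, 0, 0, -12.5, -0.0396, 0.0052, 0, 0, 0, -15, -0.046, 0.0071, 0, 0, 0, -17.5, -0.0523, 0.0092, 0, 0, 0, -20, -0.0586, 0.0116, 0, 0, 0, -22.5, -0.0647, 0.0143, 0, 0, 0, -25, -0.0706, 0.0173, 0, 0, 0, -27.5, -0.0765, 0.0205, 0, 0, 0, -30, -0.0822, 0.024, 0, 0, 0, -32.5, -0.0878, 0.0277, 0, 0, 0, -35, -0.0931, 0.0316, 0, 0, 0, -37.5, -0.0983, 0.0358, 0, 0, 0, -40, -0.1034, 0.0402, 0, 0, 0, -42.5, -0.1082, 0.0448, 0, 0, 0, -45, -0.1128, 0.0496, 0, 0, 0, -47.5, -0.1172, 0.0547, 0, 0, 0, -50]'

```text
time: 33.05
tool_pos: [0.4536, 0.0143, 0.097]
tool_rot: [-0.0, 0.502, 0.865, -0.0]
ft_force: [-0.1, 1.0, 0.9]
finger_gap: 0.0251
```

```bash
python3 - <<'E'
from h import *
s=bot.observe(); p=w2m(s["tool_pos"]);print(p,np.hypot(*p),np.degrees(np.arctan2(p[1],p[0]))%360,s["tool_pos"][2],s["ft_force"],s["finger_gap"],np.round(s["joints"],2))
d=cam("wrist"); cv2.imwrite("pics/w16.png",d["bgr"])
d=cam("scene"); crop(d,140,110,340,310,3,"pics/s16.png")
E
```

```text
[-0.13804574 -0.06246759] 0.15152170253551694 204.34740216856 0.09703528980338075 [-0.09986741  0.96822588  0.90145773] 0.02505339500510753 [ 0.73  0.48 -0.99  2.11  0.55  0.83  1.5 ]
```

View pics/w16.png

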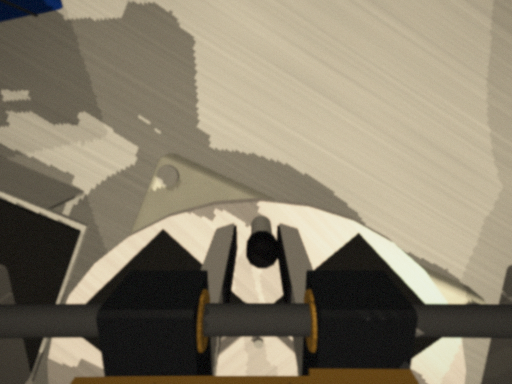

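View pics/s16.png

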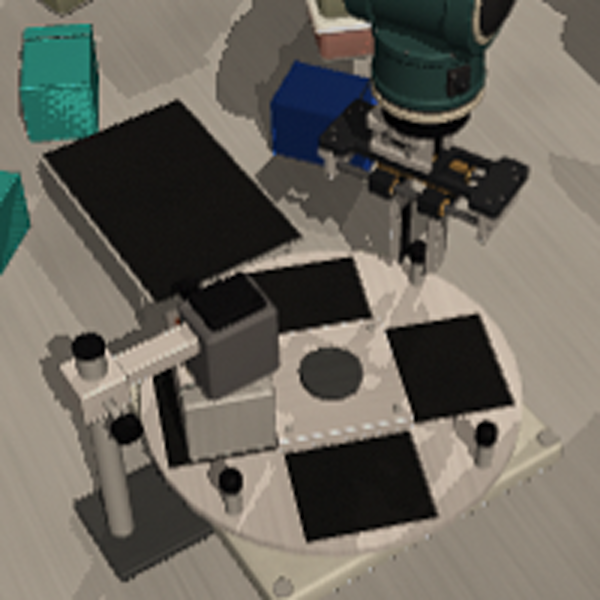

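Turning smoothly, and the tin is going under the head. I'll do the last part slowly.

servo_tool --motion '[-0.0053, 0.0001, 0, 0, 0, -2, -0.008, 0.0002, 0, 0, 0, -3, -0.0107, 0.0004, 0, 0, 0, -4, -0.0133, 0.0006, 0, 0, 0, -5, -0.016, 0.0008, 0, 0, 0, -6, -0.0187, 0.0011, 0, 0, 0, -7, -0.0213, 0.0015, 0, 0, 0, -8, -0.0239, 0.0019, 0, 0, 0, -9, -0.0266, 0.0023, 0, 0, 0, -10, -0.0292, 0.0028, 0, 0, 0, -11, -0.0318, 0.0033, 0, 0, 0, -12, -0.0344, 0.0039, 0, 0, 0, -13, -0.037, 0.0045, 0, 0, 0, -14, -0.0396, 0.0052, 0, 0, 0, -15, -0.0422, 0.0059, 0, 0, 0, -16, -0.0447, 0.0067, 0, 0, 0, -17, -0.0473, 0.0075, 0, 0, 0, -18, -0.0498, 0.0083, 0, 0, 0, -19, -0.0523, 0.0092, 0, 0, 0, -20, -0.0536, 0.0097, 0, 0, 0, -20.5]'

```text
time: 35.65
tool_pos: [0.4886, -0.0275, 0.097]
tool_rot: [-0.0, 0.34, 0.941, 0.0]
ft_force: [0.1, -0.5, 0.2]
finger_gap: 0.0251
```

```bash
python3 - <<'E'
from h import *
s=bot.observe(); p=w2m(s["tool_pos"]);print(p,np.hypot(*p),np.degrees(np.arctan2(p[1],p[0]))%360,s["tool_pos"][2],s["ft_force"],s["finger_gap"],np.round(s["joints"],2))
d=cam("wrist"); cv2.imwrite("pics/w17.png",d["bgr"])
d=cam("scene"); crop(d,140,110,340,310,3,"pics/s17.png")
E
```

```text
[-0.10660312 -0.10699939] 0.15104004402765164 225.1062931428056 0.09699263117634602 [ 0.10768966 -0.50746707  0.212167  ] 0.025143008442108254 [ 0.83  0.58 -1.04  2.03  0.64  0.9   1.88]
```

View pics/w17.png

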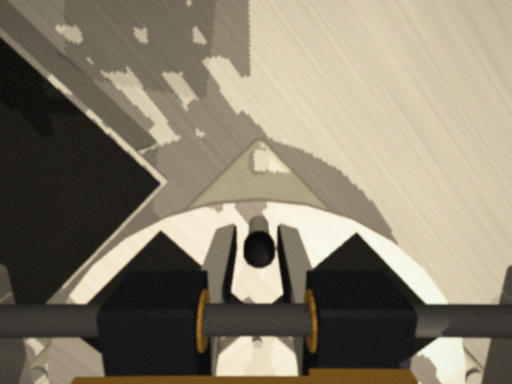

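View pics/s17.png

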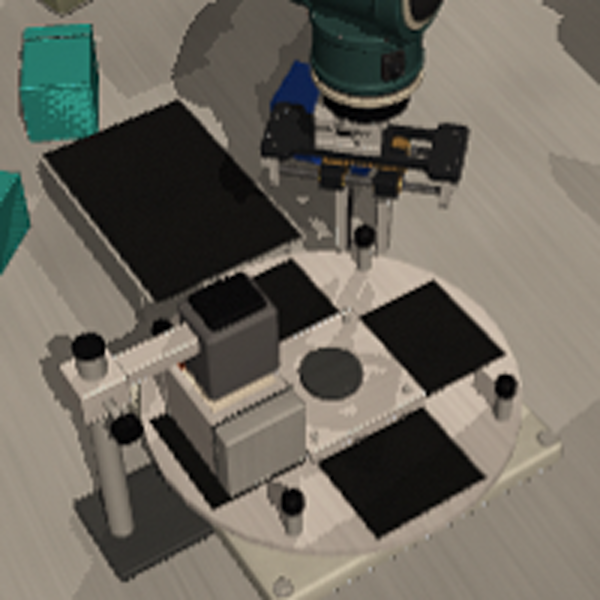

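The knob hangs free between the pads (x 259, pads 236–279) with no force, so the table has clicked in. I'll open a little, rise straight up and retreat.

servo_tool --motion '[0, 0, 0, 0, 0, 0, 0, 0, 0, 0, 0, 0, 0, 0, -0.03, 0, 0, 0, 0, 0, -0.07, 0, 0, 0, 0, 0, -0.11, 0, 0, 0, 0, 0, -0.16, 0, 0, 0, 0, 0, -0.2, 0, 0, 0, 0, -0.04, -0.2, 0, 0, 0, 0, -0.08, -0.2, 0, 0, 0, 0, -0.1, -0.2, 0, 0, 0, 0, -0.1, -0.2, 0, 0, 0, 0, -0.1, -0.2, 0, 0, 0]' --claw -0.2

```text
time: 37.25
tool_pos: [0.425, -0.1037, 0.2971]
tool_rot: [0.0, 0.34, 0.94, 0.0]
ft_force: [-0.1, 0.4, -0.0]
finger_gap: 0.0372
```

```bash
python3 - <<'E'
from h import *
s=bot.observe(); print(s["tool_pos"],w2m(s["tool_pos"]),s["ft_force"])
d=cam("top"); cv2.imwrite("pics/t18f.png",d["bgr"]); crop(d,180,80,320,190,5.5,"pics/t18.png")
d=cam("scene"); cv2.imwrite("pics/s18f.png",d["bgr"]); crop(d,180,180,260,290,7,"pics/s18.png")
E
```

```text
[ 0.4250015  -0.10370449  0.29714032] [-0.17632026 -0.17771408] [-7.06944159e-02  3.98747792e-01 -1.75371548e-04]
```

View pics/t18.png

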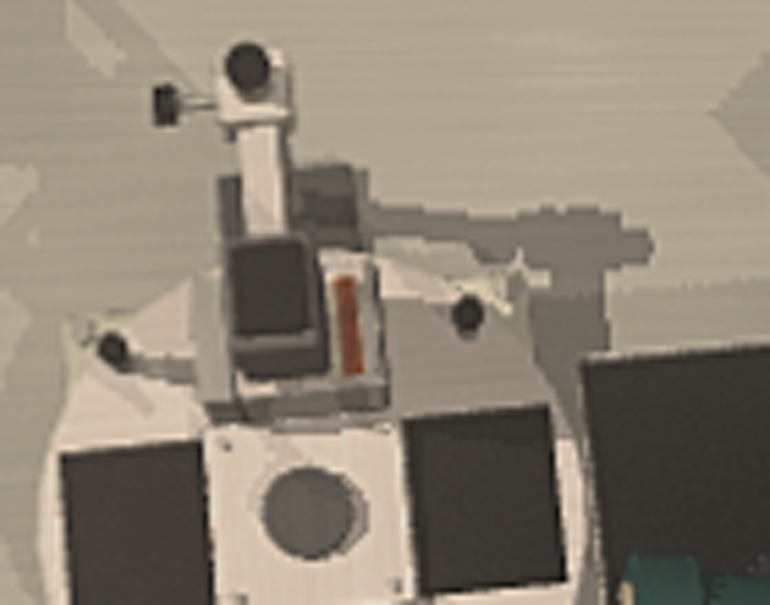

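View pics/s18.png

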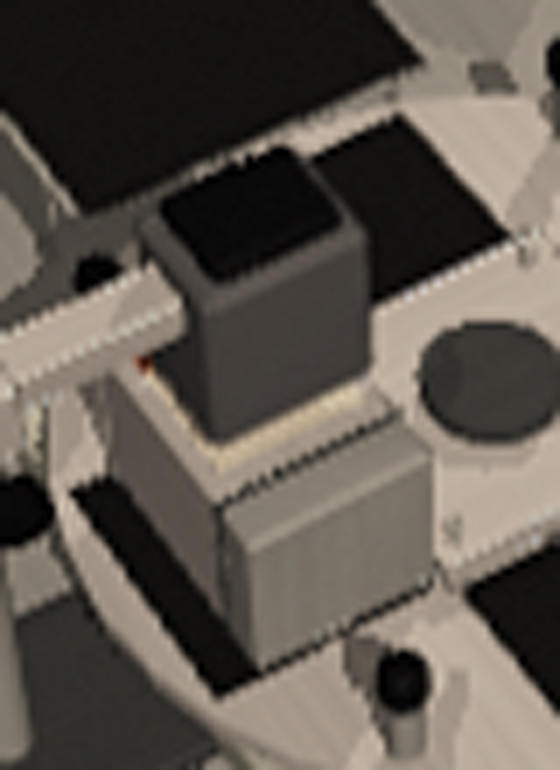

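View pics/s18f.png

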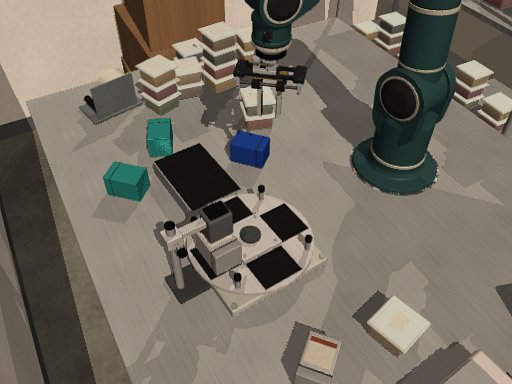

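```bash
python3 - <<'E'
from h import *
def blobs(p,roi):
    b=cv2.imread(p); g=b.max(2); m=(g<75).astype(np.uint8); out=[]
    n,l,st,c=cv2.connectedComponentsWithStats(m)
    return [tuple(c[i].round(2)) for i in range(1,n) if 8<st[i,4]<60 and roi[0]<c[i][0]<roi[2] and roi[1]<c[i][1]<roi[3]]
for a,b,r in(("pics/scene0.png","pics/s18f.png",(170,170,330,300)),("pics/top0.png","pics/t18f.png",(180,100,300,240))):
    print(blobs(a,r));print(blobs(b,r))
d=cam("scene")
f=lambda pts:(np.array(pts)+.5)/7-.5+np.array([180,180])
t=w2m(onplane(d,f([(243,546),(433,455)]),.131));q=w2m(onplane(d,f([(262,668),(437,585)]),.055))
print("lid top out/in",t.round(4).tolist(),"bottom",q.round(4).tolist())
h=w2m(onplane(d,f([(452,577)]),.055));print("hub corner foot",h)
d=cam("top"); f=lambda pts:(np.array(pts)+.5)/5.5-.5+np.array([180,80])
print("top: -y end edge", w2m(onplane(d,f([(374,258),(386,378),(234,384)]),.131)).round(4).tolist())
E
```

```text
[(np.float64(260.91), np.float64(188.67)), (np.float64(307.68), np.float64(239.25))]
[(np.float64(260.91), np.float64(188.67)), (np.float64(307.68), np.float64(239.25)), (np.float64(234.5), np.float64(266.57))]
[(np.float64(239.18), np.float64(118.04)), (np.float64(242.56), np.float64(124.22)), (np.float64(264.74), np.float64(136.85)), (np.float64(200.48), np.float64(143.63)), (np.float64(271.27), np.float64(201.45)), (np.float64(205.54), np.float64(207.81))]
[(np.float64(240.89), np.float64(119.0)), (np.float64(264.6), np.float64(136.68)), (np.float64(200.09), np.float64(143.32)), (np.float64(271.38), np.float64(201.52)), (np.float64(205.39), np.float64(207.78))]
lid top out/in [[0.1381, 0.055], [0.0626, 0.0575]] bottom [[0.1347, 0.0546], [0.0626, 0.0583]]
hub corner foot [[0.05603893 0.05832232]]
top: -y end edge [[0.1382, -0.0538], [0.0658, -0.0541], [0.0713, 0.0344]]
```

```bash
python3 -c "
from workcell import sign_off
print(sign_off())"
```

```text
the job is handed in; nothing more can be done
None
```

The job is done and handed in at about 37.5 s of the 72 s. The label is on top, and the tin is home against the hub flat and clicked in under the print head.

**What I did**
- I squared the tin at its foot and tipped it twice over its far edge.
- I centred it and pushed it home; the push force jumped to 21 N as it seated.
- I then turned the table 90° counter-clockwise with knob_a loosely straddled by the fingers.

**Last checks**
- **Table stop:** the knobs are back on their starting pixels in the scene view and within 0.4 px in the top view, so the table is at the stop.
- **Tin position:** it lies at about x 62–137 mm and y -54 to +56 mm in machine axes. The nominal is 60–136 and ±55, a difference of up to 2 mm, which is about the camera calibration error.
- **Clearances:** I saw no contact with the print head, the bystanders look unmoved in the scene view, and the arm is clear of everything.

**What went wrong or disagreed**
- While centring, I opened the gripper with the fingers still against the tin, which pushed it about 7 mm past centre. I pushed it back and re-measured it as centred before seating it.
- Early centring estimates from the different cameras disagreed by 2–4 mm. They agreed within about 1 mm just before seating.

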